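# Change the batch on the tube rotator

### The arm

A 7-joint arm with a two-finger parallel gripper is mounted at the origin on a cart in front of the work surface, level with it; the furniture and walls round the work are solid. World frame = base frame: x ahead of the robot, y to its left, z up, the work surface at z = 0. Lengths are in m, angles in rad, forces in N, time in s.
With the tool pointing down it reaches from about 0.4 to 0.85 m from the base axis. Payload 10.4 kg.
Tool frame: the origin (TCP) lies midway between the tips of the shut fingers; the grasp point (between the pads) lies 19 mm behind it (manip.hold_point_z is the distance from the TCP to the grasp point, in m); z points along the fingers, y is the line along which they close (so a half turn about z gives the same grasp; the last joint's range is limited). The gripper opens to 85 mm and grips with 20 to 120 N. Pads are 22 mm wide; open, the fingers measure 114 mm over their backs; the gripper's body (76 mm by 85 mm) begins 54 mm behind the grasp point. The pads swing forward as they close: fully open they stand 13 mm farther back than shut.
Start: joints at [1.153, 0.332, -0.065, 1.46, 0.022, 1.35, -0.088], TCP at [0.24, -0.577, 0.194] pointing down, gripper open.
Joint ranges: [-2.6, 2.6], [-0.5, 2.12], [-1.47, 1.34], [0.16, 2.42], [-1.27, 4.41], [0.06, 2.06], [-2.6, 2.6]. Speed limits (rad/s): [2.22, 2.22, 2.79, 2.79, 3.14, 3.14, 3.14].

### API

Orientations are given as a unit quaternion [x, y, z, w].
In Python, from workcell import manip, eyes, job gives the robot as it stands.
- The arm moves only by the shell command python3 -m crank 'ROWS' [FORCE]. ROWS is JSON, a list that holds one entry, the list of rows, each a list of 7 numbers: the finger opening in cm, from 0 to 8.54, then the shift along the world's x, y, z in cm, then the turn, a rotation vector about the world's x, y, z in degrees. In form: [[[hand, x, y, z, ax, ay, az], ...]]. A call has 1 to 20 rows; each row shifts and turns the commanded pose from where the row before left it; what a row does not reach is not made up. A row lasts 1/8 s, in which the tool goes at most 62.5 mm and 10.7 degrees, less where a joint would pass 70% of its speed; a pose out of reach is approached as far as the arm can. A call with a gripper value outside its range is refused whole. The fingers move at their own pace and stop on an object; FORCE is the grip in N (left out, the last holds). Time passes only in rows, so rows that do not move let the fingers close. It gives the time, the measured TCP pose, the force, the opening and the grip force at its end, in the units of the state.
- manip.get_obs(): the state, without advancing time (a new reading comes with each control period).
- eyes.camera(name): name is "scene" or "top" or "wrist"; returns (picture, depth): 400x640x3 uint8, red, green, blue; 400x640 float32, m along the optical axis (not along the pixel's ray), 0 where there is no reading.
- eyes.camera_params(name): a dict with "fx", "fy", "cx", "cy" (pixels), "dist" ([k1, k2, p1, p2, k3] as OpenCV has them; the pictures are not rectified), "world_from_camera" (4x4, takes a point from camera to world coordinates); the wrist camera has in their place "hand_eye" (4x4, takes a point from camera to tool coordinates, whose origin is the TCP and whose axes are the flange's). Camera axes: x right, y down, z forward; pixel columns grow to the right and rows downward; lengths in m; the calibration is good to about 2 mm. A picture is of the moment at which its call begins: read the wrist's pose just before it. camera_params takes no time and is no camera call.
- job.hand_in(): hands the job in; it is judged then, once.
The state is a dict: "clock": time; "joint_pos": joint angles; "joint_velocities": joint speeds; "tau": joint torques, N m; "position": TCP position; "ee_rot": TCP orientation; "ft_force": force on the tool from outside, world axes, zero at the start; "torque": the same for the moment, N m; "grip_width": opening from 0.0 (shut) to 1.0 (fully open); "grasp_force": force on a finger pad.
Only numpy, scipy, OpenCV 4.12 (cv2) and the standard library are available. Lean on these libraries where they do the work, as an engineer would, in place of code of your own. Each camera call takes 0.05 s, during which the arm holds its last target. There are 200 camera calls.

### The job

Change the batch on the tube rotator: pull the drawer of the grey unit all the way out to its stop, lay every screw-cap tube from the rotator's spring clips lengthwise and fully down in a groove of the drawer, and snap every rubber-stoppered tube from the drawer fully home in a pair of clips on the rotator (any free groove or place, either way round). Then push the drawer fully shut, and leave the carton, beaker and flask nearby where they stand.

Things in the scene. Friction and masses are not known exactly. Their poses are not given: they have to be found in the camera images.
- tray (a joint): The drawer of the grey bench-top drawer unit: metres pulled out, 0 = shut, 0.125 = at its stop; it slides straight out towards the side its handle is on, against about 1 N of friction, and stays where it is left. It may start up to 15 mm ajar.
- cabinet: The fixed drawer unit's steel case, 234 mm wide (its y), 150 mm deep, top 60 mm above the table. Origin: on the table under the middle of its front edge; +x points to its back, so the drawer slides along its -x.
- handle (a point): Middle of the drawer's handle, a horizontal round bar 11 mm thick and 90 mm long (along its y), 37 mm above the table; 29 mm of free space lie between the bar and the drawer front. It moves with the drawer; axes as the cabinet's.
- rotator: The fixed tube rotator (end-over-end mixer), base 110 x 262 mm, stopped with its frame level. Origin: on the table under the middle of the frame; the frame's two rails run along y at x = -24 and +24 mm, top 71 mm above the table, open between. White motor housing 94 mm high from y = 103 to 151 mm, bearing post 79 mm high at y = -102 mm.
- place1 (a point): Place 1 of four on the rotator (y = -63 mm of its frame): middle of the axis of a tube held there, level along the rotator's x, 88 mm above the table. A pair of C-shaped spring-steel clips, 10 mm wide, at x = -24 and +24 mm, mouth upward, lips up to 100 mm above the table. The 38 mm between the clips are free for gripping the tube from above.
- place2 (a point): Place 2 (y = -21 mm), otherwise as place 1. A tube leaves its clips straight up, sideways to its length: they resist with about 15 N over the first few millimetres, then snap open, and it is free 12 mm up. To load, press a tube straight down into an empty place (about 5 N) until it snaps home; if one end stays high, press that end down too.
- place3 (a point): Place 3 (y = +21 mm), otherwise as place 1. A tube in its clips can slide along its length when knocked; grip it between the clips all the same.
- place4 (a point): Place 4 (y = +63 mm), otherwise as place 1.
- groove1 (a point): Groove 1 of five, along x, in the drawer's white liner (1 at +y, 5 at -y, 40 mm apart): the middle of a seated tube's axis, 27 mm above the table. Moves with the drawer. A groove is a pair of notches, 45 degree flanks, 11 mm deep, 18 mm wide at the bottom, in two combs 6 mm thick at x = -22 and +22 mm from this point; between the combs it is free down to 16 mm below this point.
- groove2 (a point): Groove 2 of five, along x, in the drawer's white liner (otherwise as groove 1): the middle of a seated tube's axis, 27 mm above the table. Moves with the drawer. With the drawer at its stop this point is 63 mm in front of the case; with the drawer shut it is inside the case.
- groove3 (a point): Groove 3 of five, along x, in the drawer's white liner (otherwise as groove 1): the middle of a seated tube's axis, 27 mm above the table. Moves with the drawer. The drawer's side walls reach 36 mm above the table, its front 58 mm.
- groove4 (a point): Groove 4 of five, along x, in the drawer's white liner (otherwise as groove 1): the middle of a seated tube's axis, 27 mm above the table. Moves with the drawer. 
- groove5 (a point): Groove 5 of five, along x, in the drawer's white liner (otherwise as groove 1): the middle of a seated tube's axis, 27 mm above the table. Moves with the drawer. 
- capped1: Finished tube, held at the start at place 1 of the rotator; may be absent. Amber glass with a paper label round the middle, 16 mm in diameter, 104 mm long, 30 g, with a white six-sided screw cap 21 mm across at x = 36 to 52 mm (wider than the glass: keep it clear of combs and clips). Origin: on the axis, middle of the length; +x towards the cap. A dropped tube hardly rolls.
- capped2: Finished tube, held at the start at place 2 of the rotator; may be absent. As capped1.
- capped3: Finished tube, held at the start at place 3 of the rotator; may be absent. As capped1.
- capped4: Finished tube, held at the start at place 4 of the rotator; may be absent. As capped1.
- stopper1: Tube of the next batch, lying in groove 1 of the drawer at the start, end with the stopper to the back; may be absent. Glass and label as capped1, 16 mm in diameter and 104 mm long, 30 g, but closed with a small round black rubber stopper no wider than the glass (x = 42 to 52 mm). Origin: on the axis, middle of the length; +x towards the stopper.
- stopper2: Tube of the next batch, lying in groove 3 of the drawer at the start, end with the stopper to the back; may be absent. As stopper1.
- stopper3: Tube of the next batch, lying in groove 5 of the drawer at the start, end with the stopper to the back; may be absent. As stopper1.
- carton: Bystander, leave alone: green carton of microscope slides, 78 x 28 x 20 mm, on the table at the right of the work. Origin: centre of its underside.
- beaker: Bystander, leave alone: small empty glass beaker, 57 mm wide, 66 mm high, behind the work. Origin: centre of its underside.
- flask_a: Bystander, leave alone: square sample flask with white cap, 50 x 43 x 87 mm, behind the work. Origin: centre of its underside.
Not all that is in view belongs to the job. What is shaped like the capped3 but yellow is not meant.

How it is judged:
On the way:
1. the drawer is pulled out to its stop (value of joint tray above 0.119 m), for 0.2 s.
At the end, for the whole second after the job is handed in: Drawer shut within 6 mm; at rest, each screw-cap tube in a groove (height within 4 mm, 25 mm along it, 0.25 rad) and each stoppered tube in a place's clips (height within 3 mm, 20 mm along it, 0.1 rad) (value of joint tray below 0.006 m and z of capped1 in the frame of groove3 between -0.004 and 0.004 m and x of capped1 in the frame of groove3 between -0.025 and 0.025 m and y of capped1 in the frame of groove3 between -0.09 and 0.09 m and angle between the x axis of each of capped1, capped2, capped3, capped4 and the x axis of groove3, either way round below 0.25 rad and linear speed of each of capped1, capped2, capped3, capped4, stopper1, stopper2, stopper3 below 0.03 m/s and z of capped2 in the frame of groove3 between -0.004 and 0.004 m and x of capped2 in the frame of groove3 between -0.025 and 0.025 m and y of capped2 in the frame of groove3 between -0.09 and 0.09 m and z of capped3 in the frame of groove3 between -0.004 and 0.004 m and x of capped3 in the frame of groove3 between -0.025 and 0.025 m and y of capped3 in the frame of groove3 between -0.09 and 0.09 m and z of capped4 in the frame of groove3 between -0.004 and 0.004 m and x of capped4 in the frame of groove3 between -0.025 and 0.025 m and y of capped4 in the frame of groove3 between -0.09 and 0.09 m and z of stopper1 in the frame of rotator between 0.085 and 0.091 m and x of stopper1 in the frame of rotator between -0.02 and 0.02 m and y of stopper1 in the frame of rotator between -0.07 and 0.07 m and angle between the x axis of each of stopper1, stopper2, stopper3 and the x axis of rotator, either way round below 0.1 rad and z of stopper2 in the frame of rotator between 0.085 and 0.091 m and x of stopper2 in the frame of rotator between -0.02 and 0.02 m and y of stopper2 in the frame of rotator between -0.07 and 0.07 m and z of stopper3 in the frame of rotator between 0.085 and 0.091 m and x of stopper3 in the frame of rotator between -0.02 and 0.02 m and y of stopper3 in the frame of rotator between -0.07 and 0.07 m); the robot touches nothing.
It fails at once if the green carton is shifted by more than 30 mm (distance of carton from where it was at the start of the episode above 0.03 m).
It fails at once if the beaker is shifted by more than 30 mm (distance of beaker from where it was at the start of the episode above 0.03 m).
It fails at once if the square flask is shifted by more than 30 mm (distance of flask_a from where it was at the start of the episode above 0.03 m).
Of capped1, capped2, capped3, capped4 only 3 to 4 are there at a start; the rules pass over those that are not, and their reading is None.
Of stopper1, stopper2, stopper3 only 2 to 3 are there at a start; the rules pass over those that are not, and their reading is None.
At some moment in a run one of capped1, capped2, capped3, capped4 may be knocked a few centimetres aside while the robot is not near it.
Once in a run the grip may slacken for a moment while it holds something.
It also fails if it takes over 210 s, if anything falls off the work surface, if the arm or the gripper's body presses on something with over 40 N, if the wrist force passes 120 N, or if a joint passes its speed limit or range.

## Working session

There is one attempt and no reset: what is moved stays moved. The work goes in short steps, Python scripts to look and compute and a shell command to move; the robot and the scene stay as the last step left them, time stands still between calls to the robot, and variables do not carry over. Pictures are saved under pics/ and viewed, at most 14 in all, crops included, and the job is handed in when it is done.

```bash
ls; mkdir -p pics; cat > h.py <<'E'
import numpy as np, cv2
from workcell import manip, eyes, job
from scipy.spatial.transform import Rotation as R
def snap(n,f):
    o=manip.get_obs(); p,d=eyes.camera(n); cv2.imwrite(f'pics/{f}.png',p[:,:,::-1]); np.save(f'pics/{f}.npy',d)
    c=eyes.camera_params(n)
    if 'world_from_camera' in c: T=np.array(c['world_from_camera'])
    else:
        T=np.eye(4);T[:3,:3]=R.from_quat(o['ee_rot']).as_matrix();T[:3,3]=o['position'];T=T@np.array(c['hand_eye'])
    np.savez(f'pics/{f}.npz',T=T,K=np.array([[c['fx'],0,c['cx']],[0,c['fy'],c['cy']],[0,0,1]]),D=np.array(c['dist'],float))
    return p,d
def rays(f,uv):
    z=np.load(f'pics/{f}.npz'); n=cv2.undistortPoints(np.array(uv,float).reshape(-1,1,2),z['K'],z['D']).reshape(-1,2)
    return z['T'],np.c_[n,np.ones(len(n))]
def pt(f,uv,z=None):
    "world points: by depth, or on plane height z"
    T,r=rays(f,uv)
    if z is None:
        d=np.load(f'pics/{f}.npy'); s=np.array([np.median(d[int(v)-1:int(v)+2,int(u)-1:int(u)+2]) for u,v in uv])
    else: s=(z-T[2,3])/(r@T[2,:3])
    return (r*np.ravel(s)[:,None])@T[:3,:3].T+T[:3,3]
def cloud(f):
    uv=np.stack(np.meshgrid(np.arange(640),np.arange(400)),-1).reshape(-1,2); T,r=rays(f,uv)
    d=np.load(f'pics/{f}.npy').reshape(-1,1); P=(r*d)@T[:3,:3].T+T[:3,3]; P[d[:,0]==0]=np.nan
    return P.reshape(400,640,3)
def pix(f,P):
    z=np.load(f'pics/{f}.npz'); Ti=np.linalg.inv(z['T']); return cv2.projectPoints(np.array(P,float).reshape(-1,1,3),cv2.Rodrigues(Ti[:3,:3])[0],Ti[:3,3],z['K'],z['D'])[0].reshape(-1,2)
E
python3 - <<'E'
from h import *
np.set_printoptions(precision=4,suppress=True)
print(manip.get_obs(), manip.hold_point_z)
for n in('top','scene'):
    snap(n,n+'0'); print(np.load(f'pics/{n}0.npz')['T'])
E
```

```text
pics
{'clock': 0.0, 'joint_pos': array([ 1.1534,  0.3329, -0.0647,  1.4609,  0.0216,  1.3499, -0.0885]), 'joint_velocities': array([ 0.0009,  0.0025, -0.0014,  0.0006, -0.0018, -0.0009,  0.0007]), 'tau': array([  0.0008, -62.546 ,   0.0493, -39.1613,   0.0161,   0.0099,
         0.    ]), 'position': array([ 0.2402, -0.5765,  0.193 ]), 'ee_rot': array([ 0.9806,  0.1961, -0.0002, -0.0007]), 'ft_force': array([-0.5543, -0.6019,  0.3067]), 'torque': array([-0.0598,  0.0111, -0.0254]), 'grasp_force': 0.0, 'grip_width': 1.002774265784803} 0.0187
[[-0.0275 -0.9963  0.0815  0.5027]
 [-0.9994  0.029   0.0175 -0.0729]
 [-0.0198 -0.081  -0.9965  1.3374]
 [ 0.      0.      0.      1.    ]]
[[-0.7602 -0.369   0.5347 -0.0141]
 [-0.6496  0.4455 -0.6161  0.6472]
 [-0.0108 -0.8157 -0.5784  0.7239]
 [ 0.      0.      0.      1.    ]]
```

View pics/top0.png

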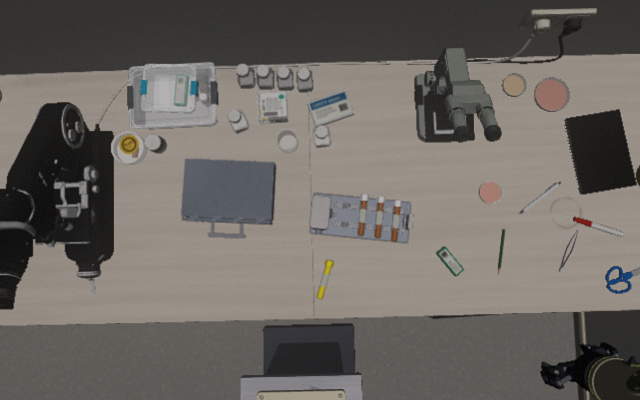

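View pics/scene0.png

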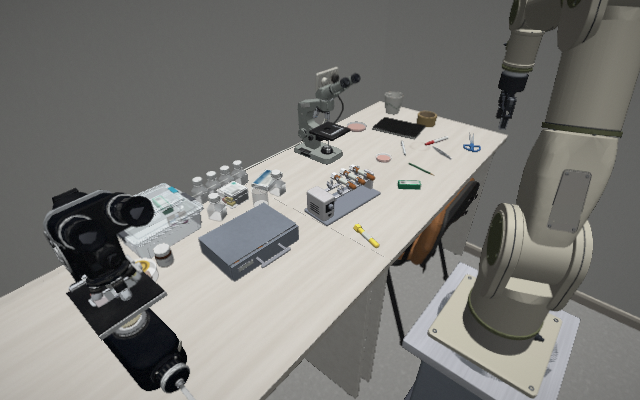

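Top view: grey unit at (228,190) with its handle at (227,236), and the rotator at (360,217). Three amber white-capped tubes sit in places 3, 2 and 1 at (364,215), (380,217) and (397,220), and place 4 by the motor is empty. The yellow lookalike on the table is at (325,279). The carton is at (450,261), the beaker about (288,142) and the flask about (322,135). I'll check with a close crop and the geometry.

```bash
python3 - <<'E'
from h import *
np.set_printoptions(precision=4,suppress=True)
im=cv2.imread('pics/top0.png')
cv2.imwrite('pics/c1.png',cv2.resize(im[145:285,170:430],None,fx=3,fy=3,interpolation=cv2.INTER_CUBIC))
P=cloud('top0')
x,y,z=P[...,0],P[...,1],P[...,2]
for nm,(u0,u1,v0,v1),(a,b) in(('cab',(175,282,152,240),(.053,.07)),('rails',(305,420,185,250),(.062,.08)),('motor',(305,340,185,240),(.085,.1)),('handle',(200,250,223,242),(.02,.05))):
    m=np.zeros((400,640),bool); m[v0:v1,u0:u1]=1; m&=(z>a)&(z<b)
    q=P[m]; r=cv2.minAreaRect((q[:,:2]).astype(np.float32)); print(nm,m.sum(),np.median(q[:,2]),r)
print('tubes',pt('top0',[(364,215),(380,217),(397,220)],.096),pt('top0',[(364,215),(380,217),(397,220)]))
E
```

```text
cab 5343 0.059389409902384616 ((0.6376839876174927, 0.17358560860157013), (0.23314493894577026, 0.16166052222251892), 85.77386474609375)
rails 611 0.07150525402911234 ((0.5583006143569946, -0.1711169332265854), (0.2527572810649872, 0.07856537401676178), 88.38098907470703)
motor 608 0.09267948023274264 ((0.5742146372795105, -0.06415897607803345), (0.04763655737042427, 0.08339513838291168), 82.2903823852539)
handle 231 0.04037411124816437 ((0.5362036228179932, 0.18147017061710358), (0.09589431434869766, 0.039734695106744766), 88.40921783447266)
tubes [[ 0.5633 -0.1747  0.096 ]
 [ 0.5572 -0.2142  0.096 ]
 [ 0.5486 -0.2561  0.096 ]] [[ 0.5634 -0.1748  0.0951]
 [ 0.5573 -0.2144  0.0944]
 [ 0.5485 -0.2559  0.097 ]]
```

View pics/c1.png

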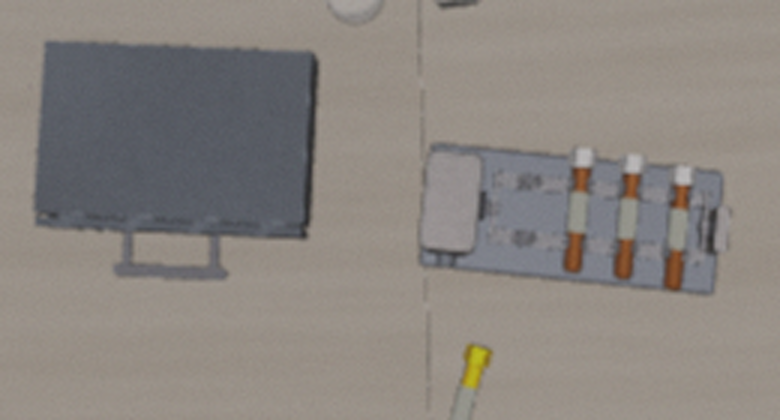

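Crop: the three white-capped amber tubes at crop (577,210), (628,220) and (678,230) are the targets. Place 4 at (530,210) is free, and the yellow-capped tube at (470,380) is excluded. Next I work out the yaws and move the wrist camera over the rotator.

```bash
python3 - <<'E'
from h import *
np.set_printoptions(precision=4,suppress=True)
f=lambda L:[(u/3+170,v/3+145) for u,v in L]
for n,L,z in(('tubes cap/end',[(584,158),(572,268),(634,163),(624,275),(684,176),(674,286)],.09),('base',[(430,143),(722,172),(713,293),(420,265)],.01),('cab front',[(38,223),(305,235)],.06),('cab back',[(46,43),(315,52)],.06),('handle',[(115,270),(227,275)],.04)):
    q=pt('top0',f(L),z); print(n,q[:,:2].tolist()); 
    d=q[0]-q[1]; print('ang',np.degrees(np.arctan2(d[1],d[0])))
c=eyes.camera_params('wrist'); print(np.array(c['hand_eye']),c['fx'])
E
python3 -m crank '[[[8.5,0,0,6,0,0,0],[8.5,2.5,3.3,2,0,0,-2.5],[8.5,2.5,3.3,2,0,0,-2.5],[8.5,2.5,3.3,2,0,0,-2.5],[8.5,2.5,3.3,2,0,0,-2.5],[8.5,2.5,3.3,0,0,0,-2.5],[8.5,2.5,3.3,0,0,0,-2.5],[8.5,2.5,3.3,0,0,0,-2.5],[8.5,2.5,3.3,0,0,0,-2.5],[8.5,2.5,3.3,0,0,0,-2.5],[8.5,2.5,3.3,0,0,0,-2.5],[8.5,2.5,3.3,0,0,0,-2.5],[8.5,0,0,0,0,0,0]]]' 60
```

```text
tubes cap/end [[0.6070423736926874, -0.17840564542097748], [0.5156504676144789, -0.16518884615507845], [0.601638673869339, -0.21993461983120874], [0.5086466167154103, -0.20808565929821363], [0.589554551647359, -0.2611333936305612], [0.4983911995846755, -0.2491275076644047]]
ang -8.228878907713417
base [[0.6311501365492014, -0.04861833489503817], [0.5977071367991238, -0.306998596117243], [0.49100326001114547, -0.29450094323699394], [0.5228761478181457, -0.03678725431604867]]
ang 82.62502229046457
cab front [[0.5671582469586215, 0.2894134397962233], [0.5504366635962711, 0.05953200105962139]]
ang 85.83963046306586
cab back [[0.7233447429236, 0.2815072607805678], [0.7081718331929143, 0.04763091972682383]]
ang 86.28809349927431
handle [[0.525372557584282, 0.22786216537440568], [0.5183800964700375, 0.13015809843797724]]
ang 85.90644892060213
[[-0.0002 -0.952  -0.3062  0.079 ]
 [ 1.     -0.     -0.0006  0.0001]
 [ 0.0005 -0.3062  0.952  -0.1787]
 [ 0.      0.      0.      1.    ]] 281.2144146279502
clock: 1.72
position: [0.5169, -0.2103, 0.3333]
ee_rot: [0.999, -0.04, -0.0, -0.001]
ft_force: [-0.9, -0.3, -0.8]
grip_width: 0.995
grasp_force: 0.0
```

```bash
python3 - <<'E'
from h import *
p,d=snap('wrist','w1'); cv2.imwrite('pics/w1b.png',cv2.resize(p[:,:,::-1],(800,500)))
P=cloud('w1'); print(np.nanmedian(d[d>0]))
z=P[...,2]
for a,b in((.09,.1),(.066,.076)):
    m=(z>a)&(z<b); q=P[m][:,:2].astype(np.float32); print(a,len(q),cv2.minAreaRect(q))
E
```

```text
0.49025175
0.09 4070 ((0.5702030658721924, -0.1533060222864151), (0.22409825026988983, 0.10504911094903946), 78.15418243408203)
0.066 1559 ((0.5895290970802307, -0.10116070508956909), (0.3949909508228302, 0.16037499904632568), 60.3865966796875)
```

View pics/w1b.png

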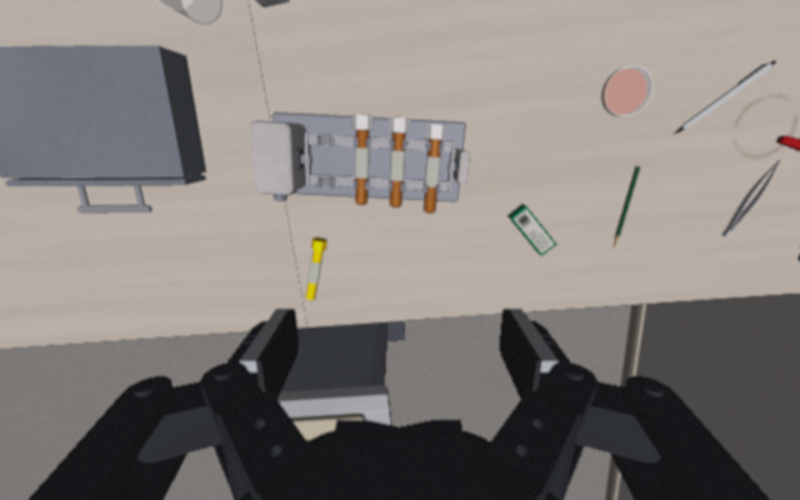

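The wrist view shows the rotator at (365,155), carton (532,230), yellow decoy (316,268) and drawer handle (115,208). Moving closer for a precise measurement.

```bash
python3 -m crank '[[[8.5,3,1,-4,0,0,-1],[8.5,3,1,-4,0,0,-1],[8.5,2,1,-3,0,0,-1],[8.5,0,0,0,0,0,0],[8.5,0,0,0,0,0,0]]]'
python3 - <<'E'
from h import *
np.set_printoptions(precision=4,suppress=True)
p,d=snap('wrist','w2'); cv2.imwrite('pics/w2b.png',cv2.resize(p[:,:,::-1],(800,500)))
P=cloud('w2'); hsv=cv2.cvtColor(p,cv2.COLOR_RGB2HSV)
z=P[...,2]
amb=((hsv[...,0]<16)&(hsv[...,1]>150)&(hsv[...,2]>60)).astype(np.uint8)
amb=cv2.morphologyEx(amb,cv2.MORPH_CLOSE,np.ones((35,3)))
n,l,s,c=cv2.connectedComponentsWithStats(amb)
for i in range(1,n):
    if s[i,4]<150: continue
    v,u=np.nonzero(l==i); q=pt('w2',np.c_[u,v],.091); r=cv2.minAreaRect(q[:,:2].astype(np.float32)); pc=P[l==i]
    pd,_,_=None,0,0; w,V=np.linalg.eigh(np.cov(q[:,:2].T)); a=V[:,1]*np.sign(V[0,1])
    print(s[i],q.mean(0),r,'yaw',np.degrees(np.arctan2(a[1],a[0])),'depth z90',np.nanpercentile(pc[:,2],90))
E
```

```text
clock: 2.4
position: [0.595, -0.1855, 0.2249]
ee_rot: [0.998, -0.069, 0.0, 0.001]
ft_force: [-0.3, -0.3, 0.7]
grip_width: 0.997
grasp_force: 0.0
[304 176  12  66 512] [ 0.5574 -0.1686  0.091 ] ((0.5568259358406067, -0.16895590722560883), (0.012192094698548317, 0.08235084265470505), 82.742919921875) yaw -8.092385474380128 depth z90 0.09482150002012349
[339 177  12  65 469] [ 0.5509 -0.2101  0.091 ] ((0.5505464673042297, -0.20987367630004883), (0.01223018579185009, 0.08133145421743393), 82.94327545166016) yaw -7.379605262437194 depth z90 0.09486238266011197
[373 181  14  65 515] [ 0.5395 -0.251   0.091 ] ((0.5396519303321838, -0.2506442368030548), (0.012193689122796059, 0.08195333927869797), 82.02758026123047) yaw -7.636018774717558 depth z90 0.09479589571967276
```

View pics/w2b.png

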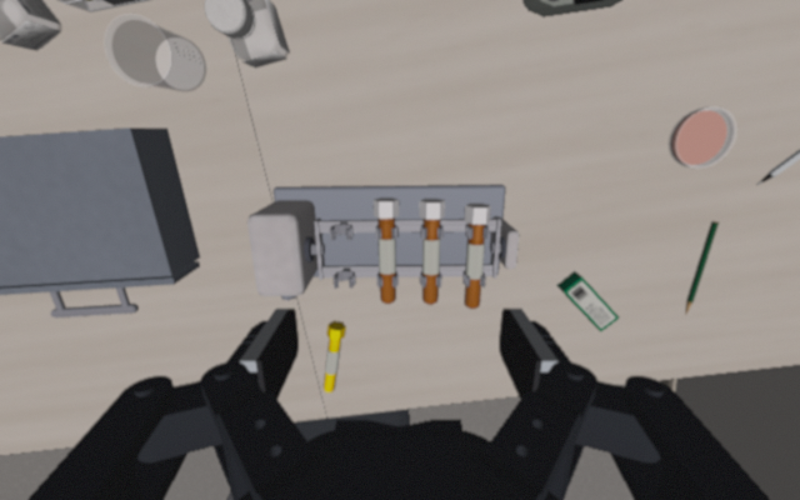

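```bash
python3 - <<'E'
from h import *
np.set_printoptions(precision=4,suppress=True)
f=lambda L:[(u*.8,v*.8) for u,v in L]
print('p4 clips',pt('w2',f([(342,230),(344,278)]),.095))
print('rail corners R',pt('w2',f([(498,222),(498,271),(317,222),(317,271)]),.071))
print('handle',pt('w2',f([(52,312),(137,309)]),.040), pt('w2',f([(95,311)])))
print('front top edge',pt('w2',f([(2,291),(172,283)]),.06))
P=cloud('w2')
# handle by depth
m=(P[...,2]>.03)&(P[...,2]<.05)&(P[...,0]<.545)&(P[...,1]>.1)&(P[...,1]<.3)
q=P[m]; print(len(q),cv2.minAreaRect(q[:,:2].astype(np.float32)),np.median(q[:,2]))
print('rail clouds')
m=(P[...,2]>.06)&(P[...,2]<.1)&(P[...,1]>-.31)&(P[...,1]<-.09); q=P[m]
psi=np.radians(-7.5); Rr=np.array([[np.cos(psi),np.sin(psi)],[-np.sin(psi),np.cos(psi)]])
loc=(q[:,:2]-[.562,-.190])@Rr.T
for a,b in((.068,.074),(.093,.102)):
    k=(q[:,2]>a)&(q[:,2]<b); print(a,np.histogram(loc[k,0],np.arange(-.06,.061,.006)))
E
```

```text
p4 clips [[ 0.5949 -0.1335  0.095 ]
 [ 0.5481 -0.1265  0.095 ]]
rail corners R [[ 0.5757 -0.2807  0.071 ]
 [ 0.5242 -0.278   0.071 ]
 [ 0.6002 -0.106   0.071 ]
 [ 0.5498 -0.0953  0.071 ]]
handle [[0.5307 0.228  0.04  ]
 [0.5208 0.1295 0.04  ]] [[0.5256 0.1771 0.0412]]
front top edge [[0.5699 0.2465 0.06  ]
 [0.5536 0.0636 0.06  ]]
643 ((0.5311600565910339, 0.18073204159736633), (0.02731175906956196, 0.09788757562637329), 0.07088793069124222) 0.03951007713493626
rail clouds
0.068 (array([  0,   0,   0,   0,  71, 355, 341,  46,  52,  91,  76,  72, 134,
       367, 358,   8,   5,   0,   0,   0]), array([-0.06 , -0.054, -0.048, -0.042, -0.036, -0.03 , -0.024, -0.018,
       -0.012, -0.006, -0.   ,  0.006,  0.012,  0.018,  0.024,  0.03 ,
        0.036,  0.042,  0.048,  0.054,  0.06 ]))
0.093 (array([  0,  33,  86,  83, 109, 219, 183, 108, 106, 111, 106, 117, 118,
       238, 196, 131, 213, 221, 119,   0]), array([-0.06 , -0.054, -0.048, -0.042, -0.036, -0.03 , -0.024, -0.018,
       -0.012, -0.006, -0.   ,  0.006,  0.012,  0.018,  0.024,  0.03 ,
        0.036,  0.042,  0.048,  0.054,  0.06 ]))
```

```bash
python3 -m crank '[[[0,-0.5,5,0,0,0,0.5],[0,-0.5,5,0,0,0,0.5],[0,-0.5,5,0,0,0,0.5],[0,-0.5,5,-1,0,0,0.5],[0,-0.5,5,-2,0,0,0.5],[0,-1,5,-2,0,0,0.5],[0,-1,6.4,-1.5,0,0,0.4],[0,0,0,0,0,0,0],[0,0,0,0,0,0,0]]]'
python3 - <<'E'
from h import *
np.set_printoptions(precision=4,suppress=True)
p,d=snap('wrist','w3'); cv2.imwrite('pics/w3b.png',cv2.resize(p[:,:,::-1],(800,500)))
P=cloud('w3')
for nm,(a,b,x0,x1) in dict(handle=(.03,.046,.5,.58),case=(.056,.066,.52,.8)).items():
    m=(P[...,2]>a)&(P[...,2]<b)&(P[...,0]<x1)&(P[...,0]>x0)&(P[...,1]>.03)&(P[...,1]<.32)
    m[300:]=0
    q=P[m]; print(nm,len(q),cv2.minAreaRect(q[:,:2].astype(np.float32)),np.median(q[:,2]))
E
```

```text
clock: 3.58
position: [0.5518, 0.1751, 0.161]
ee_rot: [0.999, -0.04, 0.001, 0.0]
ft_force: [0.6, 0.1, 0.5]
grip_width: 0.001
grasp_force: 0.0
handle 1230 ((0.5434659719467163, 0.18149307370185852), (0.2274932712316513, 0.04827838018536568), 85.86009979248047) 0.039802568949552586
case 42705 ((0.638377845287323, 0.17485137283802032), (0.23442910611629486, 0.15771204233169556), 85.538818359375) 0.05845298184526515
```

View pics/w3b.png

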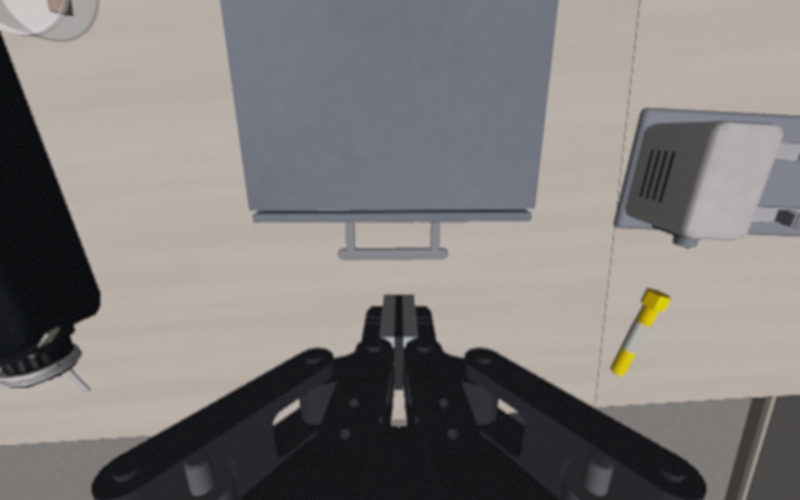

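The picture shows the handle bar at (393,253), the drawer front's lower edge at y≈221, and a clear gap between the arms (350 to 435).

```bash
python3 - <<'E'
from h import *
np.set_printoptions(precision=4,suppress=True)
f=lambda L:[(u*.8,v*.8) for u,v in L]
print('bar far/near edge',pt('w3',f([(393,249),(393,258)]),.0385),pt('w3',f([(393,253)])))
print('front',pt('w3',f([(393,221)]),.058),pt('w3',f([(393,212),(393,216),(393,219)])))
print('ends',pt('w3',f([(341,254),(447,254)]),.039))
print('yaw',np.degrees(2*np.arctan2(*manip.get_obs()['ee_rot'][[1,0]])), manip.get_obs()['position'])
E
```

```text
bar far/near edge [[0.5295 0.1819 0.0385]
 [0.5208 0.1826 0.0385]] [[0.5263 0.1822 0.0403]]
front [[0.5603 0.179  0.058 ]] [[0.5666 0.1786 0.0523]
 [0.5642 0.1787 0.0568]
 [0.5614 0.179  0.0558]]
ends [[0.5286 0.2293 0.039 ]
 [0.521  0.1335 0.039 ]]
yaw -4.613046051899664 [0.5521 0.1744 0.1609]
```

```bash
python3 -m crank '[[[0,-0.65,0.5,-3,0,0,0],[0,0,0,-4,0,0,0],[0,0,0,-3,0,0,0],[0,0,0,-3.3,0,0,0],[0,0,0,0,0,0,0]]]'
```

```text
clock: 4.25
position: [0.5438, 0.1787, 0.0253]
ee_rot: [0.999, -0.04, -0.001, 0.001]
ft_force: [0.3, -0.0, 0.7]
grip_width: 0.001
grasp_force: 0.0
```

```bash
python3 -m crank '[[[0,-1,0.08,0,0,0,0],[0,-1.5,0.12,0,0,0,0],[0,-2,0.15,0,0,0,0],[0,-2,0.15,0,0,0,0],[0,-2,0.15,0,0,0,0],[0,-2,0.15,0,0,0,0],[0,-1,0.08,0,0,0,0],[0,-1,0.08,0,0,0,0],[0,-0.5,0.04,0,0,0,0],[0,-0.2,0.02,0,0,0,0],[0,0,0,0,0,0,0],[0,0,0,0,0,0,0]]]'
```

```text
clock: 5.75
position: [0.4128, 0.1914, 0.0267]
ee_rot: [0.999, -0.039, -0.0, -0.0]
ft_force: [-0.4, 0.4, 0.0]
grip_width: -0.0
grasp_force: 0.0
```

```bash
python3 -m crank '[[[0,-0.3,0.02,0,0,0,0],[0,-0.2,0.02,0,0,0,0],[0,-0.2,0.02,0,0,0,0],[0,0,0,0,0,0,0],[0,0,0,0,0,0,0]]]'
python3 - <<'E'
from h import *
print(manip.get_obs()['ft_force'])
E
```

```text
clock: 6.38
position: [0.4056, 0.192, 0.0268]
ee_rot: [0.999, -0.039, 0.0, 0.0]
ft_force: [-0.7, -0.0, 0.1]
grip_width: -0.004
grasp_force: 0.0
[-0.68962025 -0.00547853  0.08129916]
```

```bash
python3 - <<'E'
from h import *
p,d=snap('top','top1'); im=cv2.imread('pics/top1.png')
cv2.imwrite('pics/c2.png',cv2.resize(im[150:310,165:315],None,fx=3.6,fy=3.6,interpolation=cv2.INTER_CUBIC))
E
```

```text
(no output)
```

View pics/c2.png

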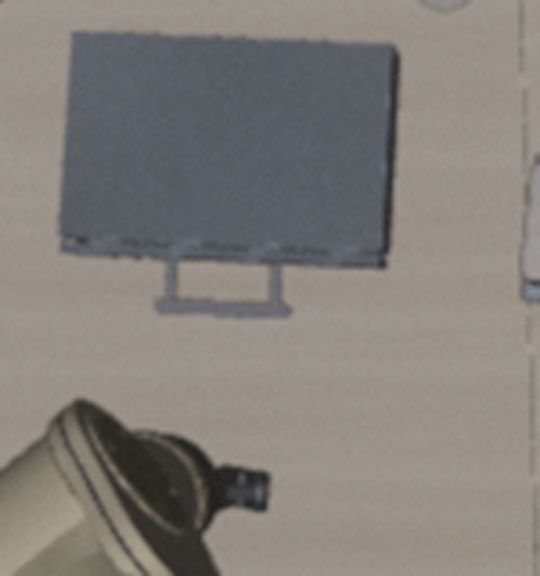

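```bash
python3 - <<'E'
from h import *
np.set_printoptions(precision=4,suppress=True)
f=lambda L:[(u/3.6+165,v/3.6+150) for u,v in L]
print('bar',pt('top1',f([(222,307)])),pt('top1',f([(222,307)]),.04))
print('hand',pt('top1',f([(240,488),(262,490)])))
print('front',pt('top1',f([(222,252),(222,262)])))
print('tcp proj',(pix('top1',[manip.get_obs()['position']])-[165,150])*3.6)
p,d=snap('wrist','w4'); cv2.imwrite('pics/w4b.png',cv2.resize(p[:,:,::-1],(800,500)))
E
```

```text
bar [[0.5233 0.1793 0.0425]] [[0.5233 0.1798 0.04  ]]
hand [[0.4037 0.1455 0.1643]
 [0.4013 0.1328 0.1552]]
front [[0.5624 0.1759 0.0573]
 [0.5553 0.1765 0.0548]]
tcp proj [[211.0482 469.944 ]]
```

View pics/w4b.png

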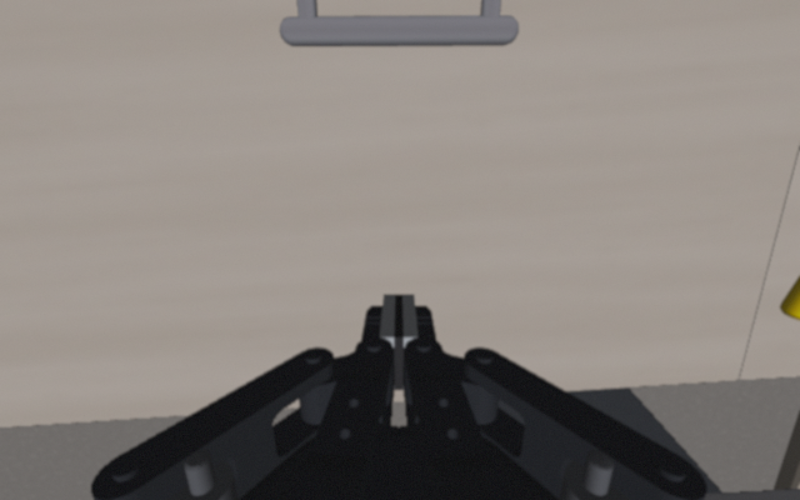

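The drawer has not moved: the bar is still at the top of the wrist view (400,30) and at (222,307) in the top crop. I'll check the calibration of the fingertips against the reported TCP before retrying.

```bash
python3 - <<'E'
from h import *
np.set_printoptions(precision=4,suppress=True)
o=manip.get_obs(); print(o['position'])
P=cloud('w4'); d=np.load('pics/w4.npy')
for u,v in((318,240),(310,240),(312,250),(325,250),(318,260),(312,270),(326,270)): print(u,v,d[v,u],P[v,u])
print('bar',P[24,320],P[20,300],P[24,350])
P1=cloud('top1'); m=(abs(P1[...,0]-o['position'][0])<.06)&(abs(P1[...,1]-o['position'][1])<.06)&(P1[...,2]>.005)
print(m.sum(),P1[m][P1[m][:,2].argsort()][:5])
E
```

```text
[0.4056 0.192  0.0267]
318 240 0.14629237 [0.4174 0.1917 0.0734]
310 240 0.14672484 [0.4176 0.1958 0.073 ]
312 250 0.13681495 [0.4174 0.1946 0.0834]
325 250 0.13635992 [0.4171 0.1883 0.0838]
318 260 0.1280334 [0.4171 0.1916 0.0927]
312 270 0.121595114 [0.4166 0.1943 0.0997]
326 270 0.121781014 [0.416  0.1882 0.0995]
bar [0.5236 0.1823 0.0404] [0.5261 0.1924 0.0407] [0.5223 0.1669 0.0408]
4155 [[0.4133 0.1953 0.005 ]
 [0.4305 0.1442 0.005 ]
 [0.4622 0.141  0.005 ]
 [0.383  0.1424 0.0051]
 [0.454  0.1331 0.0053]]
```

```bash
python3 - <<'E'
from h import *
np.set_printoptions(precision=4,suppress=True)
P=cloud('w4'); P3=cloud('w1')
for v in range(200,250,4): print(v,P[v,318],P[v,312])
p=cv2.imread('pics/w4.png'); print(p[205:245:4,318])
o=(0.5169,-.2103,.3333)
for u,v in((232,250),(228,260),(220,280),(215,300),(210,310)): print('open',P3[v,u]-o)
E
python3 -m crank '[[[0,0,0,-1,0,0,0],[0,0,0,-0.7,0,0,0],[0,0,0,-0.5,0,0,0],[0,0,0,0,0,0,0]]]'
```

```text
200 [ 0.4137  0.1922 -0.0018] [ 0.4143  0.1968 -0.0011]
204 [ 0.4106  0.1924 -0.0013] [ 0.4109  0.1971 -0.0015]
208 [ 0.4073  0.1927 -0.0013] [ 0.4075  0.1974 -0.0017]
212 [ 0.4041  0.1929 -0.001 ] [ 0.4039  0.1977 -0.0025]
216 [ 0.4     0.1933 -0.0028] [ 0.4012  0.1979 -0.0006]
220 [ 0.3973  0.1935 -0.0008] [ 0.3975  0.1982 -0.0013]
224 [ 0.3941  0.1937 -0.0003] [ 0.3941  0.1985 -0.0013]
228 [ 0.3904  0.194  -0.001 ] [ 0.3909  0.1988 -0.0007]
232 [ 0.387   0.1943 -0.0008] [ 0.3872  0.1991 -0.0011]
236 [0.4174 0.1917 0.0686] [0.4182 0.1948 0.0698]
240 [0.4174 0.1917 0.0734] [0.4175 0.1948 0.073 ]
244 [0.4172 0.1917 0.0774] [0.4176 0.1947 0.0776]
248 [0.4171 0.1917 0.0814] [0.4169 0.1947 0.0806]
[[148 154 162]
 [149 156 163]
 [148 156 163]
 [149 157 166]
 [148 156 164]
 [146 154 162]
 [146 153 161]
 [149 156 165]
 [ 24  23  26]
 [ 19  15  17]]
open [0.014  0.0419 0.055 ]
open [0.0129 0.0418 0.0624]
open [0.0106 0.0418 0.0749]
open [0.0055 0.0426 0.0815]
open [0.0049 0.0429 0.0866]
clock: 6.98
position: [0.4051, 0.1919, 0.0042]
ee_rot: [0.999, -0.039, -0.0, 0.0]
ft_force: [-0.2, -0.4, -0.3]
grip_width: 0.001
grasp_force: 0.0
```

The wrist depth shows the real fingertips about 42 mm behind the reported TCP (shut), and about 55 mm when open. That explains why the hook passed over the bar. I'll use tip z = reported z + 42 mm and hook again, lower.

```bash
python3 -m crank '[[[0,0,0,3,0,0,0],[0,4,-0.35,0.5,0,0,0],[0,5,-0.4,0,0,0,0],[0,5,-0.45,0,0,0,0],[0,0,0,0,0,0,0],[0,0,0,-2,0,0,0],[0,0,0,-2,0,0,0],[0,0,0,-1,0,0,0],[0,0,0,-0.6,0,0,0],[0,0,0,0,0,0,0]]]'
```

```text
clock: 8.22
position: [0.5453, 0.1801, -0.0165]
ee_rot: [0.999, -0.039, -0.0, 0.0]
ft_force: [-0.5, 0.6, -0.3]
grip_width: 0.002
grasp_force: 0.0
```

```bash
python3 -m crank '[[[0,-0.5,0.04,0,0,0,0],[0,-1,0.08,0,0,0,0],[0,-1.5,0.12,0,0,0,0],[0,-2,0.15,0,0,0,0],[0,-2,0.15,0,0,0,0],[0,-2,0.15,0,0,0,0],[0,-2,0.15,0,0,0,0],[0,-1,0.08,0,0,0,0],[0,-0.5,0.04,0,0,0,0],[0,-0.3,0.02,0,0,0,0],[0,0,0,0,0,0,0],[0,0,0,0,0,0,0]]]'
```

```text
clock: 9.72
position: [0.4182, 0.1898, -0.0161]
ee_rot: [0.999, -0.039, 0.0, -0.0]
ft_force: [3.7, -1.4, -0.6]
grip_width: -0.003
grasp_force: 1.9
```

```bash
python3 -m crank '[[[0,-0.3,0.02,0,0,0,0],[0,0,0,0,0,0,0],[0,0,0,0,0,0,0],[0,0,0,0,0,0,0]]]'
```

```text
clock: 10.22
position: [0.4181, 0.1898, -0.0158]
ee_rot: [0.999, -0.04, 0.003, -0.001]
ft_force: [18.4, -0.9, -12.5]
grip_width: 0.001
grasp_force: 8.8
```

At the stop (18 N). Backing off, rising, and looking into the drawer.

```bash
python3 -m crank '[[[0,0.7,-0.05,0,0,0,0],[0,0,0,4,0,0,0],[0,0,0,4,0,0,0],[0,3,0,4,0,0,0],[0,4,-0.5,4,0,0,0],[0,1.5,-0.5,2,0,0,0],[0,0,0,0,0,0,0],[0,0,0,0,0,0,0]]]'
python3 - <<'E'
from h import *
p,d=snap('wrist','w5'); cv2.imwrite('pics/w5b.png',cv2.resize(p[:,:,::-1],(800,500)))
E
```

```text
clock: 11.22
position: [0.505, 0.1798, 0.1624]
ee_rot: [0.999, -0.039, -0.001, 0.0]
ft_force: [0.3, 1.0, -0.4]
grip_width: -0.001
grasp_force: 0.0
```

View pics/w5b.png

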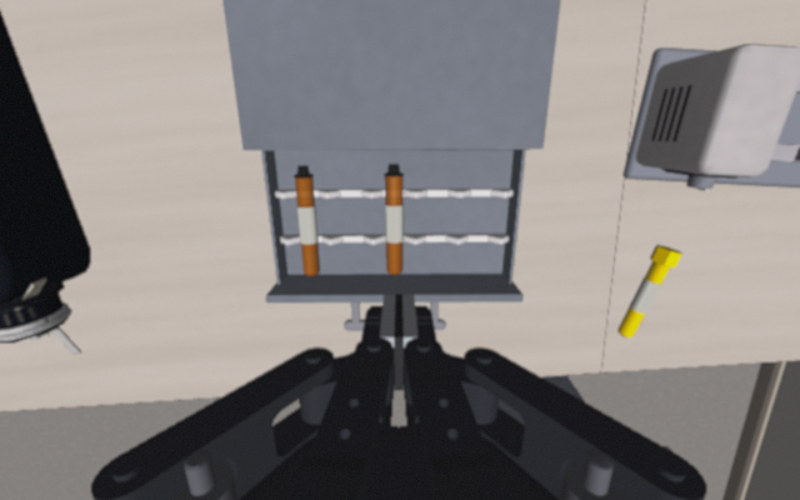

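Two stoppered tubes: groove 1 at (307,222) and groove 3 at (394,220). Grooves 2, 4 and 5 are free; the combs are at rows 194 and 240.

```bash
python3 - <<'E'
from h import *
np.set_printoptions(precision=4,suppress=True)
f=lambda L:[(u*.8,v*.8) for u,v in L]
q=pt('w5',f([(304,168),(311,275),(394,165),(394,275)]),.028); print(q,(q[::2]+q[1::2])/2)
q2=pt('w5',f([(277,194),(514,193),(282,240),(508,239)]),.029); print('combs',q2,q2.mean(0))
P=cloud('w5'); hsv=cv2.cvtColor(cv2.imread('pics/w5.png'),cv2.COLOR_BGR2HSV)
amb=((hsv[...,0]<16)&(hsv[...,1]>150)&(hsv[...,2]>60)).astype(np.uint8); amb=cv2.morphologyEx(amb,cv2.MORPH_CLOSE,np.ones((41,3)))
n,l,s,c=cv2.connectedComponentsWithStats(amb)
for i in range(1,n):
    if s[i,4]<150: continue
    v,u=np.nonzero(l==i); q=pt('w5',np.c_[u,v],.031); w,V=np.linalg.eigh(np.cov(q[:,:2].T)); a=V[:,1]*np.sign(V[0,1])
    print(cv2.minAreaRect(q[:,:2].astype(np.float32)),'yaw',np.degrees(np.arctan2(a[1],a[0])),np.nanpercentile(P[l==i][:,2],90))
cab=np.array([.5603,.179]);y=np.radians(-4.4)
print('front edge top', pt('w5',f([(270,299),(521,299)]),.058))
E
```

```text
[[0.5587 0.2586 0.028 ]
 [0.4578 0.2681 0.028 ]
 [0.5552 0.18   0.028 ]
 [0.4516 0.1884 0.028 ]] [[0.5082 0.2634 0.028 ]
 [0.5034 0.1842 0.028 ]]
combs [[0.5381 0.286  0.029 ]
 [0.5226 0.0753 0.029 ]
 [0.4952 0.2893 0.029 ]
 [0.4799 0.0799 0.029 ]] [0.5089 0.1826 0.029 ]
((0.5000461935997009, 0.1849997192621231), (0.012115823104977608, 0.09200789034366608), 85.64511108398438) yaw -4.3853538420435845 0.03381137580719053
((0.5049394965171814, 0.26325559616088867), (0.012939874082803726, 0.0922200009226799), 85.75141143798828) yaw -4.664020342503044 0.0338753738363314
front edge top [[0.4498 0.2991 0.058 ]
 [0.4325 0.076  0.058 ]]
```

```bash
python3 -m crank '[[[3,0.5,-3,0,0,0,0],[3,0.9,-5,0,0,0,-0.5],[3,0.9,-5,0,0,0,-0.5],[3,0.9,-5,0,0,0,-0.5],[3,0.9,-5,-1,0,0,-0.5],[3,0.9,-5,-2,0,0,-0.5],[3,0.9,-5,-2,0,0,-0.5],[3,0,-1.9,-1,0,0,0],[3,0,0,0,0,0,0],[3,0,0,0,0,0,0]]]' 70
python3 - <<'E'
from h import *
np.set_printoptions(precision=4,suppress=True)
o=manip.get_obs(); print(o['position'],np.degrees(2*np.arctan2(o['ee_rot'][1],o['ee_rot'][0])))
p,d=snap('wrist','w6'); cv2.imwrite('pics/w6b.png',cv2.resize(p[:,:,::-1],(800,500)))
E
```

```text
clock: 12.52
position: [0.5658, -0.167, 0.1042]
ee_rot: [0.998, -0.064, 0.0, -0.0]
ft_force: [-0.4, -0.6, 0.8]
grip_width: 0.351
grasp_force: 0.0
[ 0.5658 -0.167   0.1042] -7.32809123231042
```

View pics/w6b.png

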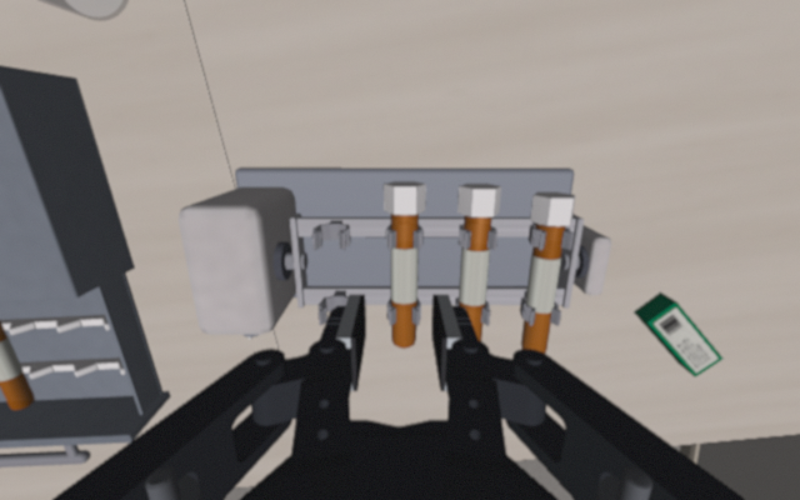

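The gripper sits over place 3: tube at u≈404, fingers centred at about 399, so it needs −2.5 mm in y. Descending, gripping, and pulling up.

```bash
python3 -m crank '[[[3,-0.1,-0.25,-1.5,0,0,0],[3,0,0,-2,0,0,0],[3,0,0,-2,0,0,0],[3,0,0,-1.8,0,0,0],[3,0,0,0,0,0,0]]]'
python3 -m crank '[[[0.8,0,0,0,0,0,0],[0.8,0,0,0,0,0,0],[0.8,0,0,0,0,0,0],[0.8,0,0,0,0,0,0]]]' 80
```

```text
clock: 13.2
position: [0.5633, -0.1715, 0.0289]
ee_rot: [0.998, -0.065, -0.001, -0.0]
ft_force: [-0.2, 0.1, -0.1]
grip_width: 0.352
grasp_force: 0.0
clock: 13.7
position: [0.5651, -0.1714, 0.0314]
ee_rot: [0.998, -0.065, 0.001, -0.0]
ft_force: [-1.7, 5.5, 3.7]
grip_width: 0.16
grasp_force: 78.3
```

```bash
python3 -m crank '[[[0.8,0,0.05,0.4,0,0,0],[0.8,0,0,0.4,0,0,0],[0.8,0,0,0.5,0,0,0],[0.8,0,0,1,0,0,0],[0.8,0,0,2.5,0,0,0],[0.8,0,0,3,0,0,0],[0.8,0,0,0,0,0,0]]]'
python3 - <<'E'
from h import *
np.set_printoptions(precision=4,suppress=True)
p,d=snap('wrist','w7'); cv2.imwrite('pics/w7b.png',cv2.resize(p[:,:,::-1],(800,500)))
E
```

```text
clock: 14.58
position: [0.5666, -0.1729, 0.1126]
ee_rot: [0.998, -0.066, 0.003, 0.001]
ft_force: [0.3, -0.1, -0.6]
grip_width: 0.153
grasp_force: 79.7
```

View pics/w7b.png

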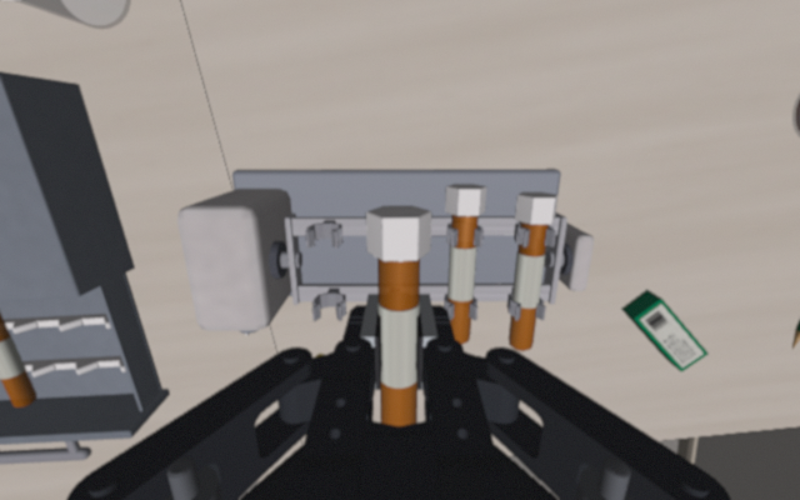

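Tube held, cap at (400,230). Measuring its height and pitch in the grip.

```bash
cat > held.py <<'E'
from h import *
def held(f):
    "tube in grip: amber/label ridge points vs tool frame"
    z=np.load(f'pics/{f}.npz'); d=np.load(f'pics/{f}.npy'); o=manip.get_obs()
    P=cloud(f); Rt=R.from_quat(o['ee_rot']).as_matrix(); L=(P-o['position'])@Rt
    for v in range(170,345,12): print(v,L[v,320].round(4)*1000)
if __name__=='__main__': held('w7')
E
python3 held.py
```

```text
170 [ 52.8   0.5 -61.3]
182 [ 49.1   0.5 -67.7]
194 [ 43.8   0.5 -67.5]
206 [ 38.5   0.5 -67.7]
218 [ 32.2   0.5 -65.8]
230 [ 25.9   0.5 -64.6]
242 [ 19.9   0.5 -64.6]
254 [ 13.6   0.5 -64.5]
266 [  7.2   0.6 -64.4]
278 [  1.2   0.6 -65.2]
290 [ -5.8   0.6 -64.9]
302 [-12.4   0.6 -65.3]
314 [-20.1   0.6 -64.6]
326 [-27.8   0.6 -64.3]
338 [-35.8   0.6 -64. ]
```

```bash
python3 -m crank '[[[0.8,-0.6,3,0,0,0,0],[0.8,-1,4.5,0,0,0,0.6],[0.8,-1,4.5,0,0,0,0.6],[0.8,-1,4.5,0,0,0,0.6],[0.8,-1,4.5,0,0,0,0.6],[0.8,-1,4.2,0,0,0,0.6],[0.8,-1,2.5,-2,0,0,0],[0.8,0,0,-2,0,0,0],[0.8,0,0,0,0,0,0],[0.8,0,0,0,0,0,0]]]'
python3 - <<'E'
from h import *
np.set_printoptions(precision=4,suppress=True)
o=manip.get_obs(); print(o['position'],np.degrees(2*np.arctan2(o['ee_rot'][1],o['ee_rot'][0])))
snap('wrist','w8')
im=cv2.imread('pics/w8.png'); cv2.imwrite('pics/w8b.png',cv2.resize(im,(800,500)))
E
```

```text
clock: 15.88
position: [0.4989, 0.105, 0.0693]
ee_rot: [0.999, -0.04, 0.0, 0.0]
ft_force: [-0.3, 0.6, 0.3]
grip_width: 0.155
grasp_force: 79.7
[0.4989 0.105  0.0693] -4.53317583663754
```

View pics/w8b.png

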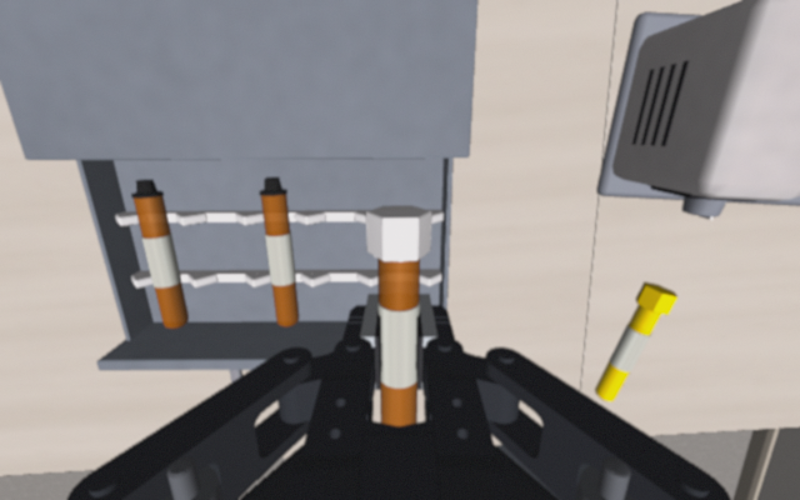

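The picture shows the capped tube held over groove 5, with the stoppered tubes at (160,255) and (280,250). Refining the groove positions from this closer view.

```bash
cat > meas.py <<'E'
from h import *
def tubes(f,z,box=None):
    P=cloud(f); hsv=cv2.cvtColor(cv2.imread(f'pics/{f}.png'),cv2.COLOR_BGR2HSV)
    amb=((hsv[...,0]<16)&(hsv[...,1]>150)&(hsv[...,2]>60)).astype(np.uint8); amb=cv2.morphologyEx(amb,cv2.MORPH_CLOSE,np.ones((45,5)))
    n,l,s,c=cv2.connectedComponentsWithStats(amb); out=[]
    for i in range(1,n):
        if s[i,4]<150: continue
        v,u=np.nonzero(l==i); q=pt(f,np.c_[u,v],z); w,V=np.linalg.eigh(np.cov(q[:,:2].T)); a=V[:,1]*np.sign(V[0,1])
        r=cv2.minAreaRect(q[:,:2].astype(np.float32)); out.append(r)
        print('px',c[i].round(),'ctr',np.round(r[0],4),'size',np.round(r[1],4),'yaw',np.degrees(np.arctan2(a[1],a[0])).round(2),'ztop',np.nanpercentile(P[l==i][:,2],90).round(4))
    return out
E
python3 - <<'E'
from meas import *
np.set_printoptions(precision=4,suppress=True)
tubes('w8',.032)
f=lambda L:[(u*.8,v*.8) for u,v in L]
q=pt('w8',f([(225,216),(340,215),(225,278),(340,277)]),.029); print('combs between',q,q.mean(0))
P=cloud('w8'); 
for u,v in((225,216),(340,215),(225,278),(340,277),(225,250)): print(P[int(v*.8),int(u*.8)])
E
```

```text
px [224. 206.] ctr [0.5009 0.1826] size [0.014  0.0919] yaw -4.65 ztop 0.0338
px [129. 208.] ctr [0.5053 0.2605] size [0.0167 0.0923] yaw -4.94 ztop 0.0336
px [319. 228.] ctr [0.4788 0.1064] size [0.0255 0.0347] yaw -5.94 ztop 0.1323
px [319. 325.] ctr [0.3795 0.1148] size [0.0252 0.0385] yaw -4.98 ztop 0.1325
combs between [[0.5347 0.2134 0.029 ]
 [0.5295 0.1401 0.029 ]
 [0.4924 0.2232 0.029 ]
 [0.487  0.1457 0.029 ]] [0.5109 0.1806 0.029 ]
[0.5332 0.219  0.0179]
[0.5268 0.1425 0.0166]
[0.4881 0.23   0.0169]
[0.4828 0.148  0.0176]
[0.5063 0.2292 0.0096]
```

```bash
python3 -m crank '[[[0.8,0.2,0,-3,0,0,0],[0.8,0,0,-3,0,0,0],[0.8,0,0,-2,0,0,0],[0.8,0,0,-1,0,0,0],[0.8,0,0,-0.5,0,0,0],[0.8,0,0,0,0,0,0]]]'
```

```text
clock: 16.68
position: [0.5014, 0.1055, -0.0255]
ee_rot: [0.999, -0.039, 0.001, -0.0]
ft_force: [-0.3, 1.1, -0.9]
grip_width: 0.159
grasp_force: 80.3
```

```bash
python3 -m crank '[[[0.8,0,0,-0.3,0,0,0],[0.8,0,0,0,0,0,0]]]'
```

```text
clock: 16.92
position: [0.5044, 0.1055, -0.0261]
ee_rot: [0.999, -0.039, 0.004, -0.0]
ft_force: [0.3, -3.7, 20.2]
grip_width: 0.157
grasp_force: 91.4
```

```bash
python3 -m crank '[[[1.6,-0.2,0,0.2,0,0,0],[2.8,0,0,0,0,0,0],[2.8,0,0,0,0,0,0],[2.8,0,0,2,0,0,0],[2.8,0,0,4,0,0,0],[2.8,0,3.5,4,0,0,0],[2.8,0,4.4,4,0,0,0],[2.8,0,0,0,0,0,0],[2.8,0,0,0,0,0,0]]]'
python3 - <<'E'
from meas import *
print(manip.get_obs()['position'])
snap('wrist','w9'); tubes('w9',.032)
E
```

```text
clock: 18.05
position: [0.4982, 0.1839, 0.1121]
ee_rot: [0.999, -0.039, -0.0, 0.0]
ft_force: [0.1, -0.3, -0.7]
grip_width: 0.324
grasp_force: 0.0
[0.49818548 0.1839263  0.11206279]
px [318. 181.] ctr [0.5039 0.1845] size [0.0129 0.0921] yaw -4.35 ztop 0.0338
px [236. 183.] ctr [0.5086 0.2626] size [0.0135 0.0914] yaw -4.61 ztop 0.0339
px [398. 187.] ctr [0.4928 0.1079] size [0.0133 0.0842] yaw -4.08 ztop 0.0338
```

Seated: its top is at the same height as the seated stoppered tubes, with yaw −4.1°. Now gripping the stoppered tube in groove 3.

```bash
python3 -m crank '[[[3,0.9,0,-4,0,0,0],[3,0,0,-4,0,0,0],[3,0,0,-3,0,0,0],[3,0,0,-2,0,0,0],[3,0,0,-1,0,0,0],[3,0,0,0,0,0,0],[0.8,0,0,0,0,0,0],[0.8,0,0,0,0,0,0],[0.8,0,0,0,0,0,0]]]' 80
python3 -m crank '[[[0.8,0,0,0,0,0,0],[0.8,0,0,2,0,0,0],[0.8,0,0,4,0,0,0],[0.8,0,0,4,0,0,0],[0.8,0,0,4,0,0,0],[0.8,0,0,0,0,0,0]]]'
python3 - <<'E'
from held import *
snap('wrist','w10'); held('w10')
E
```

```text
clock: 19.23
position: [0.5089, 0.1848, -0.0259]
ee_rot: [0.999, -0.039, 0.001, -0.0]
ft_force: [0.5, -0.1, 7.4]
grip_width: 0.158
grasp_force: 79.0
clock: 19.98
position: [0.5094, 0.1855, 0.1172]
ee_rot: [0.999, -0.039, 0.003, -0.001]
ft_force: [0.2, -0.0, -0.4]
grip_width: 0.157
grasp_force: 78.0
170 [ 52.   -0.3 -58.4]
182 [ 47.1  -0.3 -61. ]
194 [ 41.5  -0.3 -60.7]
206 [ 35.6  -0.3 -60.4]
218 [ 30.   -0.3 -61. ]
230 [ 24.3  -0.3 -61.7]
242 [ 18.5  -0.2 -62.4]
254 [ 12.1  -0.2 -62.3]
266 [  4.8  -0.2 -60.9]
278 [ -1.2  -0.2 -62.2]
290 [ -8.8  -0.2 -61.2]
302 [-16.2  -0.2 -60.9]
314 [-23.3  -0.2 -61.3]
326 [-30.4  -0.2 -61.9]
338 [-39.2  -0.2 -61. ]
```

```bash
python3 -m crank '[[[0.8,0.5,-3,0,0,0,0],[0.8,1.1,-5,0,0,0,-0.6],[0.8,1.1,-5,0,0,0,-0.6],[0.8,1.1,-5,0,0,0,-0.6],[0.8,1.1,-5,0,0,0,-0.6],[0.8,1.1,-5,0,0,0,-0.6],[0.8,0,-3.4,-1.5,0,0,0],[0.8,0,0,-2,0,0,0],[0.8,0,0,-1,0,0,0],[0.8,0,0,0,0,0,0],[0.8,0,0,0,0,0,0]]]'
python3 - <<'E'
from h import *
np.set_printoptions(precision=4,suppress=True)
o=manip.get_obs(); print(o['position'],np.degrees(2*np.arctan2(o['ee_rot'][1],o['ee_rot'][0])))
snap('wrist','w11'); im=cv2.imread('pics/w11.png'); cv2.imwrite('pics/w11b.png',cv2.resize(im,(800,500)))
E
```

```text
clock: 21.4
position: [0.5679, -0.1289, 0.0684]
ee_rot: [0.998, -0.065, 0.0, 0.0]
ft_force: [0.6, 0.3, -0.1]
grip_width: 0.155
grasp_force: 78.1
[ 0.5679 -0.1289  0.0684] -7.423845277909844
```

View pics/w11b.png

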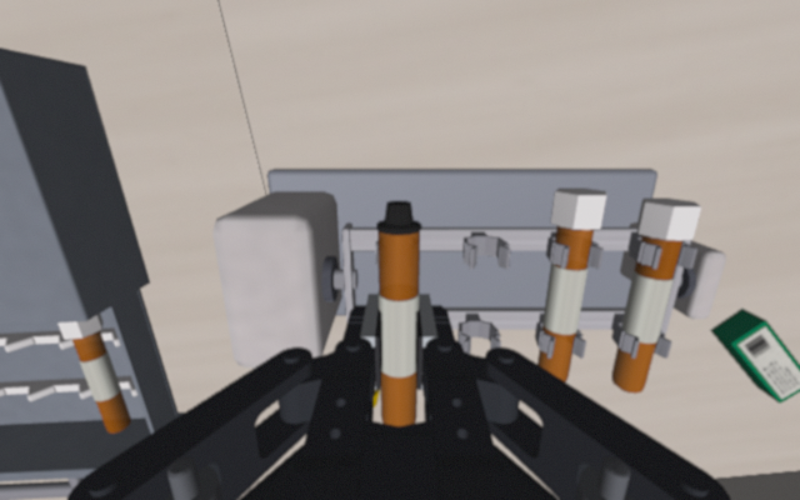

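The stoppered tube is over place 4, with the place-3 clips at (486,243) and (479,328) and the other two tubes still in their clips. Computing the clip positions from this view.

```bash
python3 - <<'E'
from h import *
np.set_printoptions(precision=4,suppress=True)
f=lambda L:[(u*.8,v*.8) for u,v in L]
print(pt('w11',f([(465,243),(508,243),(459,327),(499,327)]),.097))
P=cloud('w11')
for u,v in((467,242),(505,242),(461,326),(497,326)): print(P[int(v*.8),int(u*.8)])
m=(P[...,2]>.093)&(P[...,2]<.103)&(P[...,1]<-.14)&(P[...,1]>-.195)&(P[...,0]>.52)&(P[...,0]<.62)
q=P[m]; k=q[:,0]>.57; print(m.sum(),q[k].mean(0),q[~k].mean(0))
for kk in(k,~k): print(q[kk].min(0),q[kk].max(0))
E
```

```text
[[ 0.5947 -0.1623  0.097 ]
 [ 0.5922 -0.1814  0.097 ]
 [ 0.5523 -0.1563  0.097 ]
 [ 0.5498 -0.1756  0.097 ]]
[ 0.5926 -0.1643  0.0885]
[ 0.5901 -0.1826  0.088 ]
[ 0.5449 -0.1585  0.0832]
[ 0.5336 -0.1808  0.0693]
404 [ 0.5867 -0.1734  0.0961] [ 0.5414 -0.1662  0.0957]
[ 0.5803 -0.1817  0.093 ] [ 0.5924 -0.1631  0.0991]
[ 0.5361 -0.176   0.093 ] [ 0.5451 -0.1576  0.0986]
```

```bash
python3 -m crank '[[[0.8,0.15,0.05,-1,0,0,0],[0.8,0,0,-1,0,0,0],[0.8,0,0,-0.5,0,0,0],[0.8,0,0,-0.4,0,0,0],[0.8,0,0,-0.4,0,0,0],[0.8,0,0,-0.3,0,0,0],[0.8,0,0,0,0,0,0]]]'
```

```text
clock: 22.32
position: [0.569, -0.1289, 0.0346]
ee_rot: [0.998, -0.065, 0.0, 0.0]
ft_force: [-14.1, 3.1, 31.6]
grip_width: 0.158
grasp_force: 81.6
```

```bash
python3 -m crank '[[[1.6,0,0,0,0,0,0],[3,0,0,0,0,0,0],[3,0,0,0,0,0,0],[3,0,0,2,0,0,0],[3,0,0,4,0,0,0],[3,-0.5,-4,0,0,0,0],[3,-0.5,-4.3,0,0,0,0],[3,0,0,0,0,0,0],[3,0,0,0,0,0,0]]]'
python3 - <<'E'
from meas import *
o=manip.get_obs(); print(o['position'])
snap('wrist','w12'); tubes('w12',.092)
P=cloud('w12')
# profile of tube tops along length in rotator frame
O=np.array([.562,-.1902]);a=np.radians(-7.5);c,s=np.cos(a),np.sin(a)
dx,dy=P[...,0]-O[0],P[...,1]-O[1]; lx,ly=c*dx+s*dy,-s*dx+c*dy
for py in(-.063,-.021,.021,.063):
    m=(abs(ly-py)<.014)&(P[...,2]>.075)&(P[...,2]<.115)&(abs(lx)<.06)
    print(py,[(round(x,3),round(float(np.nanpercentile(P[m&(abs(lx-x)<.005)][:,2],90)),4),round(float(np.nanmedian(ly[m&(abs(lx-x)<.005)&(P[...,2]>.092)])),4)) for x in(-.04,-.012,0,.012,.04) if (m&(abs(lx-x)<.005)).sum()>5], 'ends',np.nanmin(lx[m]).round(3),np.nanmax(lx[m]).round(3))
E
```

```text
clock: 23.45
position: [0.5594, -0.2115, 0.0926]
ee_rot: [0.998, -0.065, 0.0, -0.0]
ft_force: [0.5, 0.7, -0.5]
grip_width: 0.35
grasp_force: 0.0
[ 0.55936497 -0.21150511  0.09261589]
px [194. 179.] ctr [ 0.6002 -0.1345] size [0.0155 0.0257] yaw -18.49 ztop 0.0946
px [319. 190.] ctr [ 0.583  -0.2149] size [0.0139 0.0181] yaw -7.75 ztop 0.0946
px [380. 198.] ctr [ 0.5728 -0.2546] size [0.0134 0.0184] yaw -0.13 ztop 0.0953
px [206. 264.] ctr [ 0.5379 -0.1265] size [0.0155 0.0304] yaw -12.3 ztop 0.0957
px [319. 269.] ctr [ 0.5241 -0.2071] size [0.0127 0.0295] yaw -4.97 ztop 0.0945
px [ 21. 294.] ctr [0.5317 0.0198] size [0.0164 0.0648] yaw -6.62 ztop 0.0338
-0.063 [(-0.04, 0.0932, -0.0681), (-0.012, 0.0948, -0.0632), (0, 0.0948, -0.0629), (0.012, 0.0946, -0.0631), (0.04, 0.0973, -0.0624)] ends -0.039 0.046
-0.021 [(-0.04, 0.0944, -0.0215), (-0.012, 0.0948, -0.0214), (0, 0.0947, -0.0214), (0.012, 0.0948, -0.0214), (0.04, 0.0975, -0.0214)] ends -0.051 0.051
0.021 [(0.012, 0.086, 0.0262)] ends -0.031 0.027
0.063 [(-0.04, 0.0945, 0.062), (-0.012, 0.0948, 0.0613), (0, 0.0948, 0.0612), (0.012, 0.0947, 0.0614), (0.04, 0.0946, 0.0616)] ends -0.047 0.054
```

The stoppered tube is fully home: top at 94.8 mm along its length, the same as the factory-seated tubes. Taking the capped tube at place 2.

```bash
python3 -m crank '[[[3,0,0,-2,0,0,0],[3,0,0,-2,0,0,0],[3,0,0,-2.1,0,0,0],[3,0,0,0,0,0,0],[0.8,0,0,0,0,0,0],[0.8,0,0,0,0,0,0],[0.8,0,0,0,0,0,0],[0.8,0,0,0,0,0,0],[0.8,0,0,0.4,0,0,0],[0.8,0,0,0.4,0,0,0],[0.8,0,0,0.5,0,0,0],[0.8,0,0,1,0,0,0],[0.8,0,0,2.5,0,0,0],[0.8,0,0,3,0,0,0],[0.8,0,0,0,0,0,0]]]' 80
python3 - <<'E'
from held import *
o=manip.get_obs(); print(o['position'])
snap('wrist','w13'); held('w13')
E
```

```text
clock: 25.38
position: [0.5612, -0.2127, 0.1128]
ee_rot: [0.998, -0.065, 0.003, 0.001]
ft_force: [0.4, -0.4, -0.2]
grip_width: 0.16
grasp_force: 79.7
[ 0.56122203 -0.2126643   0.1127542 ]
170 [ 52.3   0.4 -59.2]
182 [ 49.    0.4 -67.2]
194 [ 43.9   0.4 -67.9]
206 [ 38.5   0.4 -67.7]
218 [ 32.1   0.4 -65.7]
230 [ 26.1   0.4 -65.1]
242 [ 20.7   0.4 -66.2]
254 [ 14.    0.5 -65.2]
266 [  7.6   0.5 -65.1]
278 [  1.6   0.5 -65.9]
290 [ -5.6   0.5 -65.1]
302 [-11.7   0.5 -66.1]
314 [-19.2   0.5 -65.7]
326 [-26.7   0.5 -65.6]
338 [-34.2   0.5 -65.6]
```

```bash
python3 -m crank '[[[0.8,-0.5,3,0,0,0,0],[0.8,-0.8,5,0,0,0,0.5],[0.8,-0.8,5,0,0,0,0.5],[0.8,-0.8,5,0,0,0,0.5],[0.8,-0.8,5,0,0,0,0.5],[0.8,-0.8,5,0,0,0,0.5],[0.8,-0.8,5,0,0,0,0.5],[0.8,-0.4,2.7,-3,0,0,0],[0.8,0,0,-3,0,0,0],[0.8,0,0,0,0,0,0],[0.8,0,0,0,0,0,0]]]'
python3 - <<'E'
from meas import *
o=manip.get_obs(); print(o['position'],np.degrees(2*np.arctan2(o['ee_rot'][1],o['ee_rot'][0])))
snap('wrist','w14'); tubes('w14',.032)
E
```

```text
clock: 26.8
position: [0.5026, 0.1447, 0.0496]
ee_rot: [0.999, -0.039, 0.0, -0.0]
ft_force: [0.8, 0.7, 0.8]
grip_width: 0.161
grasp_force: 79.8
[0.50256922 0.1447497  0.04962643] -4.523039516728108
px [156. 171.] ctr [0.5447 0.2583] size [0.0159 0.0256] yaw -7.06 ztop 0.0336
px [372. 176.] ctr [0.5294 0.1043] size [0.0132 0.0177] yaw -2.33 ztop 0.0336
px [319. 230.] ctr [0.4895 0.146 ] size [0.0234 0.0312] yaw -4.91 ztop 0.1134
px [170. 250.] ctr [0.482 0.263] size [0.0158 0.0316] yaw -9.02 ztop 0.0335
px [368. 250.] ctr [0.4694 0.1093] size [0.0135 0.0307] yaw -0.96 ztop 0.0336
px [319. 326.] ctr [0.4002 0.1532] size [0.0232 0.033 ] yaw -4.71 ztop 0.1136
```

```bash
python3 -m crank '[[[0.8,0.1,0,-3,0,0,0],[0.8,0,0,-2.5,0,0,0],[0.8,0,0,-1.4,0,0,0],[0.8,0,0,-0.8,0,0,0],[0.8,0,0,0,0,0,0]]]'
python3 -m crank '[[[1.6,0,0,0,0,0,0],[2.6,0,0,0,0,0,0],[2.6,0,0,0,0,0,0],[2.6,0,0,2,0,0,0],[2.6,0,0,4,0,0,0],[2.6,0.3,4,4,0,0,0],[2.6,0.4,4,3,0,0,0],[2.6,0.2,3.8,0,0,0,0],[2.6,0,0,0,0,0,0],[2.6,0,0,0,0,0,0]]]'
python3 - <<'E'
from meas import *
o=manip.get_obs(); print(o['position'],np.degrees(2*np.arctan2(o['ee_rot'][1],o['ee_rot'][0])))
snap('wrist','w15'); tubes('w15',.032)
E
```

```text
clock: 27.48
position: [0.506, 0.1447, -0.026]
ee_rot: [0.999, -0.04, 0.002, -0.0]
ft_force: [1.2, -2.5, 9.0]
grip_width: 0.157
grasp_force: 85.6
clock: 28.72
position: [0.512, 0.2623, 0.1023]
ee_rot: [0.999, -0.039, 0.0, 0.0]
ft_force: [0.1, 0.3, -0.4]
grip_width: 0.307
grasp_force: 0.0
[0.51195842 0.26232463 0.10227731] -4.48712264657233
px [317. 190.] ctr [0.5123 0.2639] size [0.0127 0.0913] yaw -4.24 ztop 0.0337
px [484. 195.] ctr [0.4966 0.1095] size [0.0151 0.0842] yaw -3.85 ztop 0.0336
px [441. 200.] ctr [0.4948 0.1487] size [0.0149 0.0833] yaw -3.94 ztop 0.0337
```

Both capped tubes are seated (33.7 mm tops). Taking the stoppered tube in groove 1.

```bash
python3 -m crank '[[[3,0.1,0.12,-4,0,0,0],[3,0,0,-4,0,0,0],[3,0,0,-3,0,0,0],[3,0,0,-1.8,0,0,0],[3,0,0,0,0,0,0],[0.8,0,0,0,0,0,0],[0.8,0,0,0,0,0,0],[0.8,0,0,0,0,0,0],[0.8,0,0,0,0,0,0],[0.8,0,0,2,0,0,0],[0.8,0,0,4,0,0,0],[0.8,0,0,4,0,0,0],[0.8,0,0,4,0,0,0],[0.8,0,0,0,0,0,0]]]' 80
python3 - <<'E'
from held import *
o=manip.get_obs(); print(o['position'])
snap('wrist','w16'); held('w16')
E
```

```text
clock: 30.52
position: [0.5145, 0.2658, 0.1182]
ee_rot: [0.999, -0.039, 0.003, -0.001]
ft_force: [0.5, 0.4, -1.1]
grip_width: 0.154
grasp_force: 78.5
[0.51453146 0.26575615 0.11816777]
170 [ 51.7  -0.5 -58. ]
182 [ 47.   -0.5 -60.9]
194 [ 41.6  -0.4 -61.5]
206 [ 35.9  -0.4 -61.4]
218 [ 30.1  -0.4 -61.6]
230 [ 24.   -0.4 -61.3]
242 [ 17.1  -0.4 -60.1]
254 [ 11.1  -0.4 -60.9]
266 [  5.4  -0.4 -62.3]
278 [ -1.7  -0.4 -61.7]
290 [ -8.8  -0.4 -61.5]
302 [-16.9  -0.4 -60.4]
314 [-24.1  -0.3 -60.6]
326 [-31.   -0.3 -61.5]
338 [-39.6  -0.3 -60.8]
```

```bash
python3 -m crank '[[[0.8,0.3,-3.5,0,0,0,0],[0.8,0.6,-5,0,0,0,-0.4],[0.8,0.6,-5,0,0,0,-0.4],[0.8,0.6,-5,0,0,0,-0.4],[0.8,0.6,-5,0,0,0,-0.4],[0.8,0.6,-5,0,0,0,-0.4],[0.8,0.6,-5,0,0,0,-0.4],[0.8,0.6,-5,0,0,0,-0.3],[0.8,0.4,-5,0,0,0,-0.3],[0.8,0,0,-2,0,0,0],[0.8,0,0,-2.5,0,0,0],[0.8,0,0,0,0,0,0],[0.8,0,0,0,0,0,0]]]'
python3 - <<'E'
from h import *
o=manip.get_obs(); print(o['position'],np.degrees(2*np.arctan2(o['ee_rot'][1],o['ee_rot'][0])),o['grasp_force'])
E
```

```text
clock: 32.2
position: [0.5622, -0.1705, 0.0693]
ee_rot: [0.998, -0.065, 0.0, -0.0]
ft_force: [0.8, 0.8, 0.3]
grip_width: 0.153
grasp_force: 78.5
[ 0.56217772 -0.17051075  0.0692684 ] -7.454539294158476 78.48207235336304
```

```bash
python3 -m crank '[[[0.8,0.15,0.05,-1,0,0,0],[0.8,0,0,-1,0,0,0],[0.8,0,0,-0.5,0,0,0],[0.8,0,0,-0.4,0,0,0],[0.8,0,0,-0.4,0,0,0],[0.8,0,0,-0.4,0,0,0],[0.8,0,0,0,0,0,0]]]'
python3 -m crank '[[[1.6,0,0,0,0,0,0],[2.8,0,0,0,0,0,0],[2.8,0,0,0,0,0,0],[2.8,0,0,2,0,0,0],[2.8,0,0,4,0,0,0],[3,-0.5,-4,0,0,0,0],[3,-0.5,-4.2,0,0,0,0],[3,0,0,0,0,0,0],[3,0,0,0,0,0,0]]]'
cat > prof.py <<'E'
from meas import *
import sys
o=manip.get_obs(); print(o['position']); f=sys.argv[1]
snap('wrist',f)
P=cloud(f)
O=np.array([.562,-.1902]);a=np.radians(-7.5);c,s=np.cos(a),np.sin(a)
dx,dy=P[...,0]-O[0],P[...,1]-O[1]; lx,ly=c*dx+s*dy,-s*dx+c*dy
for py in(-.063,-.021,.021,.063):
    m=(abs(ly-py)<.014)&(P[...,2]>.075)&(P[...,2]<.115)&(abs(lx)<.06)
    print(py,[(x,round(float(np.nanpercentile(P[k][:,2],90)),4),round(float(np.nanmedian(ly[k&(P[...,2]>.092)])),4)) for x in(-.04,-.012,0,.012,.04) for k in [m&(abs(lx-x)<.005)] if k.sum()>5], 'ends',np.nanmin(lx[m]).round(3),np.nanmax(lx[m]).round(3))
E
python3 prof.py w17 2>/dev/null
```

```text
clock: 33.08
position: [0.5636, -0.1703, 0.0349]
ee_rot: [0.998, -0.065, 0.0, 0.001]
ft_force: [-16.8, 3.3, 34.7]
grip_width: 0.158
grasp_force: 82.6
clock: 34.2
position: [0.5539, -0.2518, 0.0926]
ee_rot: [0.998, -0.065, 0.0, -0.0]
ft_force: [0.9, 0.2, -0.1]
grip_width: 0.353
grasp_force: 0.0
[ 0.55392474 -0.25177665  0.0926074 ]
-0.063 [(-0.04, 0.0945, -0.0636), (-0.012, 0.0947, -0.0635), (0, 0.0949, -0.0634), (0.012, 0.0948, -0.0634), (0.04, 0.0974, -0.0633)] ends -0.057 0.046
-0.021 [] ends -0.031 0.027
0.021 [(-0.04, 0.0944, 0.0195), (-0.012, 0.0946, 0.0191), (0, 0.0947, 0.0193), (0.012, 0.0948, 0.0195), (0.04, 0.0945, 0.0195)] ends -0.045 0.056
0.063 [(-0.04, 0.0944, 0.0607), (-0.012, 0.0947, 0.0607), (0, 0.0949, 0.0606), (0.012, 0.0948, 0.0612), (0.04, 0.0946, 0.0611)] ends -0.049 0.054
```

Both stoppered tubes are home. Taking the last capped tube, at place 1.

```bash
python3 -m crank '[[[3,0,-0.12,-2,0,0,0],[3,0,0,-2,0,0,0],[3,0,0,-2.1,0,0,0],[3,0,0,0,0,0,0],[0.8,0,0,0,0,0,0],[0.8,0,0,0,0,0,0],[0.8,0,0,0,0,0,0],[0.8,0,0,0,0,0,0],[0.8,0,0,0.4,0,0,0],[0.8,0,0,0.4,0,0,0],[0.8,0,0,0.5,0,0,0],[0.8,0,0,1,0,0,0],[0.8,0,0,2.5,0,0,0],[0.8,0,0,3,0,0,0],[0.8,0,0,0,0,0,0]]]' 80
python3 - <<'E'
from held import *
o=manip.get_obs(); print(o['position'])
snap('wrist','w18'); held('w18')
E
```

```text
clock: 36.12
position: [0.5558, -0.254, 0.1128]
ee_rot: [0.998, -0.065, 0.003, 0.001]
ft_force: [-0.2, 1.0, -0.4]
grip_width: 0.159
grasp_force: 79.7
[ 0.55579239 -0.25397034  0.11281562]
170 [ 16.5   1.3 100.4]
182 [ 47.1   0.5 -60.5]
194 [ 44.1   0.5 -68.4]
206 [ 38.8   0.5 -68.6]
218 [ 32.9   0.5 -67.7]
230 [ 27.2   0.5 -67.6]
242 [ 20.8   0.5 -66.4]
254 [ 14.6   0.5 -66.3]
266 [  8.4   0.5 -66.4]
278 [  2.5   0.5 -67.2]
290 [ -5.1   0.5 -65.9]
302 [-11.7   0.5 -66.2]
314 [-18.5   0.5 -66.5]
326 [-26.5   0.6 -65.8]
338 [-33.2   0.6 -66.6]
```

```bash
python3 -m crank '[[[0.8,-0.3,3.4,0,0,0,0],[0.8,-0.4,5,0,0,0,0.3],[0.8,-0.5,5,0,0,0,0.3],[0.8,-0.5,5,0,0,0,0.3],[0.8,-0.5,5,0,0,0,0.4],[0.8,-0.5,5,0,0,0,0.4],[0.8,-0.5,5,0,0,0,0.4],[0.8,-0.5,5,0,0,0,0.4],[0.8,-0.3,5,0,0,0,0.3],[0.8,-0.2,4.4,-3,0,0,0.2],[0.8,0,0,-3,0,0,0],[0.8,0,0,0,0,0,0],[0.8,0,0,0,0,0,0]]]'
python3 - <<'E'
from meas import *
o=manip.get_obs(); print(o['position'],np.degrees(2*np.arctan2(o['ee_rot'][1],o['ee_rot'][0])),o['grasp_force'])
snap('wrist','w19'); tubes('w19',.032)
E
```

```text
clock: 37.8
position: [0.5121, 0.2241, 0.0497]
ee_rot: [0.999, -0.04, 0.0, -0.0]
ft_force: [-0.4, -1.2, 0.7]
grip_width: 0.16
grasp_force: 79.7
[0.51210823 0.22412293 0.04966445] -4.535484436680671 79.74919438362122
px [480. 179.] ctr [0.5306 0.1066] size [0.0156 0.0178] yaw 7.92 ztop 0.0335
px [421. 226.] ctr [0.4957 0.1481] size [0.0145 0.0837] yaw -4.44 ztop 0.0337
px [319. 240.] ctr [0.4904 0.2264] size [0.0243 0.0316] yaw -4.18 ztop 0.1141
px [467. 252.] ctr [0.4715 0.1112] size [0.0154 0.0319] yaw 0.47 ztop 0.0334
px [319. 331.] ctr [0.405  0.2326] size [0.0227 0.0237] yaw -87.15 ztop 0.1144
```

```bash
python3 -m crank '[[[0.8,0.2,0.02,-3,0,0,0],[0.8,0,0,-2.5,0,0,0],[0.8,0,0,-1.4,0,0,0],[0.8,0,0,-0.8,0,0,0],[0.8,0,0,0,0,0,0]]]'
python3 -m crank '[[[1.6,0,0,0,0,0,0],[2.8,0,0,0,0,0,0],[2.8,0,0,0,0,0,0],[2.8,0,0,2,0,0,0],[2.8,0,0,4,0,0,0],[2.8,0,-1,4,0,0,0],[2.8,0,-3,3,0,0,0],[2.8,0,0,0,0,0,0],[2.8,0,0,0,0,0,0]]]'
python3 - <<'E'
from meas import *
o=manip.get_obs(); print(o['position'])
snap('wrist','w20'); tubes('w20',.032)
snap('top','top2'); tubes('top2',.09)
im=cv2.imread('pics/w20.png'); cv2.imwrite('pics/w20b.png',cv2.resize(im,(800,500)))
E
```

```text
clock: 38.48
position: [0.5163, 0.2244, -0.0259]
ee_rot: [0.999, -0.04, 0.002, -0.0]
ft_force: [-0.1, -3.4, 9.6]
grip_width: 0.16
grasp_force: 85.1
clock: 39.6
position: [0.5132, 0.1851, 0.1021]
ee_rot: [0.999, -0.039, 0.0, -0.0]
ft_force: [-0.8, -0.6, 0.1]
grip_width: 0.332
grasp_force: 0.0
[0.51323576 0.18507458 0.1020657 ]
px [403. 199.] ctr [0.4995 0.1076] size [0.0135 0.084 ] yaw -4.08 ztop 0.0338
px [361. 201.] ctr [0.4982 0.1467] size [0.0133 0.0819] yaw -3.32 ztop 0.0338
px [277. 202.] ctr [0.5034 0.2253] size [0.0133 0.0802] yaw -5.93 ztop 0.0338
```

All three capped tubes lie seated in grooves 2, 4 and 5. Fingers shut and into the handle gap, then push on the drawer front.

```bash
python3 -m crank '[[[0,-3,0.2,0,0,0,0],[0,-3,0.2,0,0,0,0],[0,-3.1,0.1,0,0,0,0],[0,0,0,-2,0,0,0],[0,0,0,0,0,0,0],[0,0,0,0,0,0,0]]]'
python3 - <<'E'
from meas import *
o=manip.get_obs(); print(o['position'],o['grip_width'])
snap('wrist','w21'); P=cloud('w21'); Rt=1
# column above the fingers, between the handle's arms
for y in(.20,.19,.18):
    m=(abs(P[...,1]-y)<.004)&(P[...,0]>.38)&(P[...,0]<.46); m[300:]=0
    q=P[m]; b=q[(q[:,2]>.03)&(q[:,2]<.05)]; f=q[(q[:,2]>.05)&(q[:,2]<.065)]
    print(y,'bar' ,np.percentile(b[:,0],[5,95]) if len(b)>3 else None,'front',np.percentile(f[:,0],[5,95]) if len(f)>3 else None)
E
```

```text
clock: 40.45
position: [0.4225, 0.1902, 0.0819]
ee_rot: [0.999, -0.039, -0.0, -0.0]
ft_force: [0.8, -0.3, 0.0]
grip_width: 0.001
grasp_force: 0.0
[0.42252431 0.19021061 0.08190643] 0.000832391627730023
0.2 bar [0.40929275 0.45555313] front [0.44832547 0.45548145]
0.19 bar [0.40772814 0.45484859] front [0.44749042 0.45478543]
0.18 bar [0.40680963 0.45409587] front [0.44671165 0.4539601 ]
```

The drawer crept in about 7 to 10 mm during the placings, so I'm shifting the hook point to suit.

```bash
python3 -m crank '[[[0,0.85,-0.05,0,0,0,0],[0,0,0,-3,0,0,0],[0,0,0,-2.5,0,0,0],[0,0,0,-1.5,0,0,0],[0,0,0,0,0,0,0]]]'
```

```text
clock: 41.12
position: [0.4308, 0.1891, 0.0112]
ee_rot: [0.999, -0.039, -0.001, 0.0]
ft_force: [-0.1, -0.6, 0.5]
grip_width: 0.001
grasp_force: 0.0
```

```bash
python3 -m crank '[[[0,0,0,-1,0,0,0],[0,0,0,-0.5,0,0,0],[0,0,0,0,0,0,0]]]'
```

```text
clock: 41.5
position: [0.4309, 0.1892, -0.0034]
ee_rot: [0.999, -0.039, -0.0, 0.0]
ft_force: [-0.3, -0.4, 1.2]
grip_width: 0.004
grasp_force: 0.0
```

```bash
python3 -m crank '[[[0,0,0,-0.8,0,0,0],[0,0,0,-0.4,0,0,0],[0,0,0,0,0,0,0]]]'
```

```text
clock: 41.88
position: [0.4307, 0.1891, -0.0156]
ee_rot: [0.999, -0.039, -0.0, 0.0]
ft_force: [-0.5, -0.5, -0.5]
grip_width: 0.001
grasp_force: 0.0
```

```bash
python3 -m crank '[[[0,0.4,-0.03,0,0,0,0],[0,0.6,-0.05,0,0,0,0],[0,0.8,-0.06,0,0,0,0],[0,1,-0.08,0,0,0,0],[0,1,-0.08,0,0,0,0],[0,1,-0.08,0,0,0,0],[0,1,-0.08,0,0,0,0],[0,1,-0.08,0,0,0,0],[0,1,-0.08,0,0,0,0],[0,1,-0.08,0,0,0,0],[0,0.8,-0.06,0,0,0,0],[0,0.6,-0.04,0,0,0,0],[0,0.6,-0.04,0,0,0,0],[0,0.4,-0.03,0,0,0,0],[0,0,0,0,0,0,0]]]'
```

```text
clock: 43.75
position: [0.5434, 0.1803, -0.0152]
ee_rot: [0.999, -0.039, 0.0, 0.0]
ft_force: [-0.0, -0.3, 0.0]
grip_width: -0.004
grasp_force: 0.0
```

```bash
python3 -m crank '[[[0,0.2,-0.02,0,0,0,0],[0,0.2,-0.02,0,0,0,0],[0,0.2,-0.01,0,0,0,0],[0,0,0,0,0,0,0]]]'
```

```text
clock: 44.25
position: [0.5493, 0.18, -0.0152]
ee_rot: [0.999, -0.039, 0.0, 0.0]
ft_force: [0.7, 0.0, 0.6]
grip_width: 0.002
grasp_force: 0.0
```

```bash
python3 -m crank '[[[0,0.2,-0.01,0,0,0,0],[0,0.1,-0.01,0,0,0,0],[0,0.1,0,0,0,0,0],[0,0,0,0,0,0,0]]]'
python3 - <<'E'
from meas import *
snap('top','top3'); snap('wrist','w22'); P=cloud('w22')
m=(abs(P[...,1]-.18)<.02)&(P[...,0]>.48)&(P[...,0]<.60); m[300:]=0
q=P[m]; f=q[(q[:,2]>.05)&(q[:,2]<.065)]; print(np.percentile(f[:,0],[1,5,50]) if len(f) else 0)
im=cv2.imread('pics/top3.png'); cv2.imwrite('pics/c3.png',cv2.resize(im[150:310,165:430],None,fx=3,fy=3,interpolation=cv2.INTER_CUBIC))
E
```

```text
clock: 44.75
position: [0.5497, 0.18, -0.0156]
ee_rot: [0.999, -0.039, -0.003, 0.001]
ft_force: [-15.5, -1.9, 11.3]
grip_width: 0.001
grasp_force: 8.0
[0.55221218 0.56081477 0.58135078]
```

Shut against its stop (15 N; travel 0.4181→0.5497 less 7 mm play = 125 mm). Withdrawing and doing a final check of the whole scene.

```bash
python3 -m crank '[[[0,-0.35,0.03,0,0,0,0],[0,0,0,3,0,0,0],[0,0,0,5,0,0,0],[0,0,-3,5,0,0,0],[0,0,-5,3,0,0,0],[0,0,-5,1,0,0,0],[0,0,-5,0,0,0,0],[0,0,-5,0,0,0,0],[0,0,-5,0,0,0,0],[0,0,-5,0,0,0,0],[0,0,0,0,0,0,0],[0,0,0,0,0,0,0]]]'
python3 prof.py w23 2>/dev/null
python3 - <<'E'
from h import *
snap('top','top4')
a,b=cloud('top0'),cloud('top4')
im=cv2.imread('pics/top4.png'); cv2.imwrite('pics/c4.png',cv2.resize(im[50:320,170:490],None,fx=2.2,fy=2.2,interpolation=cv2.INTER_CUBIC))
E
```

```text
clock: 46.35
position: [0.5497, -0.1493, 0.1548]
ee_rot: [0.999, -0.039, 0.0, -0.0]
ft_force: [-0.0, 1.4, 0.1]
grip_width: -0.003
grasp_force: 0.0
[ 0.54971502 -0.14932453  0.15475931]
-0.063 [] ends -0.031 0.027
-0.021 [] ends -0.031 0.027
0.021 [(-0.04, 0.0942, 0.0209), (-0.012, 0.0946, 0.0208), (0, 0.0949, 0.0207), (0.012, 0.0948, 0.0209), (0.04, 0.0945, 0.021)] ends -0.047 0.056
0.063 [(-0.04, 0.0944, 0.0624), (-0.012, 0.0948, 0.0624), (0, 0.0948, 0.0625), (0.012, 0.0948, 0.0624), (0.04, 0.0944, 0.0626)] ends -0.05 0.054
```

View pics/c4.png

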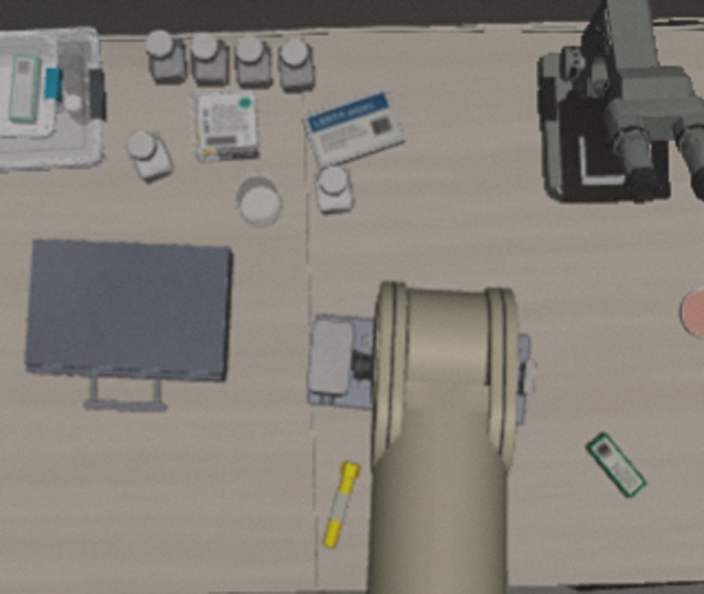

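The view shows the drawer shut (handle at (125,405)), both stoppered tubes home, and the carton (615,465), beaker (258,200) and flask (333,188) where they were. A last check of the capped tubes in the pre-closing picture, then hand in.

```bash
python3 - <<'E'
from meas import *
r=tubes('w21',.032)
if len(r)>=3: job.hand_in(); print('handed in')
E
```

```text
px [424.  50.] ctr [0.5332 0.1049] size [0.0141 0.0191] yaw -6.2 ztop 0.0336
px [370.  57.] ctr [0.5313 0.144 ] size [0.0133 0.0187] yaw -6.01 ztop 0.0337
px [264.  60.] ctr [0.5354 0.2226] size [0.0135 0.0188] yaw -3.06 ztop 0.0337
px [415. 134.] ctr [0.4725 0.1098] size [0.0138 0.0298] yaw -4.4 ztop 0.0335
px [365. 140.] ctr [0.4701 0.149 ] size [0.0134 0.0303] yaw -4.02 ztop 0.0336
px [268. 142.] ctr [0.4745 0.2273] size [0.0134 0.0304] yaw -4.45 ztop 0.0336
the job is handed in; nothing more can be done
handed in
```

Job handed in at about 46 s: the drawer was pulled to its stop, the three screw-cap tubes were seated in grooves 5, 4 and 2 when last seen just before closing, both stoppered tubes are home in places 4 and 3, the drawer is pushed shut to its stop, and the carton, beaker and flask look unmoved.

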